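# Screw up the work prop under the clamped bar

## Robot

A 7-joint arm with a two-finger parallel gripper is mounted at the origin on the work surface. World frame = base frame: x ahead of the robot, y to its left, z up, the work surface at z = 0. Lengths are in m, angles in rad, forces in N, time in s.
With the tool pointing down it reaches from about 0.35 to 0.9 m from the base axis. Payload 8.1 kg.
Tool frame: the origin (TCP) lies between the finger pads; the fingertips stand tip_reach ahead of it and the grasp point (between the pads) lies 6 mm ahead of it (tip_reach is the distance from the TCP to the fingertips, in m); z points along the fingers, y is the direction in which the jaws open and shut (so a half turn about z gives the same grasp; the last joint's range is limited). The gripper opens to 85 mm and grips with 20 to 120 N. Pads are 22 mm wide; open, the fingers measure 114 mm over their backs; the gripper's body (76 mm by 85 mm) begins 54 mm behind the grasp point. The pads swing forward as they close: fully open they stand 13 mm farther back than shut.
Start: joints at [1.153, 0.434, 0.025, 1.573, -0.012, 1.134, -0.075], TCP at [0.193, -0.594, 0.256] pointing down, gripper open.
Joint ranges: [-2.62, 2.62], [-0.44, 2.09], [-1.27, 1.32], [0.08, 2.57], [-1.32, 4.46], [0.12, 2], [-2.74, 2.74]. Speed limits (rad/s): [2.22, 2.22, 3.01, 3.01, 3.14, 3.14, 3.14].

## Interface

Orientations are given as a unit quaternion [x, y, z, w].
In Python, from plant import * gives the robot as it stands.
- The arm moves only by the shell command python3 -m inch 'ROWS'. ROWS is JSON, a list that holds one entry, the list of rows, each a list of 5 numbers: the shift along the world's x, y, z in cm, then the turn about the world's z in rad, then the closure, from -1 (fully open) to 1 (shut). In form: [[[dx, dy, dz, yaw, grip], ...]]. A call has 1 to 5 rows; each row shifts and turns the commanded pose from where the row before left it; what a row does not reach is not made up. A row lasts 1/12 s, in which the tool goes at most 41.7 mm and 7.16 degrees, less where a joint would pass 70% of its speed; a pose out of reach is approached as far as the arm can. A call is refused whole if a number of a shift passes 4.17 or a number of a turn 0.125, either way. A call with a gripper value outside its range is refused whole. The fingers move at their own pace and stop on an object; the grip force is fixed at half the most. Time passes only in rows, so rows that do not move let the fingers close. It gives the time, the measured TCP pose, the force and the opening at its end, in the units of the state.
- observe(): the state, without advancing time (a new reading comes with each control period).
- capture(name): name is "scene" or "side" or "wrist"; returns a dict with "frame" (400x640x3 uint8, red, green, blue), "fx", "fy", "cx", "cy" (pixels), "extrinsics" (4x4, takes a point from camera to world coordinates); the wrist camera has in their place "mount" (4x4, takes a point from camera to tool coordinates, whose origin is the TCP and whose axes are the flange's). Camera axes: x right, y down, z forward; pixel columns grow to the right and rows downward; lengths in m; the calibration is good to about 2 mm. The wrist camera is an equidistant fisheye: a pixel r from the principal point sees the ray r / f radians off the axis. A picture is of the moment at which its call begins: read the wrist's pose just before it. There is no depth.
- hand_in(): hands the job in, once; it reports no verdict.
The state is a dict: "time_s": time; "qpos": joint angles; "joint_velocities": joint speeds; "effort": joint torques, N m; "eef_pos": TCP position; "ee_rot": TCP orientation; "force": force on the tool from outside, world axes, zero at the start; "ft_torque": the same for the moment, N m; "grip_width": finger opening in m.
Only numpy, scipy, OpenCV 4.12 (cv2) and the standard library are available. Lean on these libraries where they do the work, as an engineer would, in place of code of your own. Each camera call takes 0.05 s, during which the arm holds its last target.

## Task

Take the square-headed turning bar out of the wooden block and use it in the sloping sockets of the prop's collar: turn the collar anticlockwise (seen from above), moving the bar on to a fresh socket when the swing runs out, until the prop is screwed up firmly against the underside of the clamped aluminium bar. Leave the turning bar standing in its last socket, let go, and leave everything else where it is.

Things in the scene. Friction and masses are not known exactly. Their poses are not given: they have to be found in the camera images.
- fixture: Bolted drilling fixture: steel base plate 190 x 340 x 12 mm (x, y, z); two grey posts 36 mm square at y = +-145 mm; clamped across them along y an aluminium bar 50 mm wide, 380 long, 30 thick, underside 200 mm up, clamps up to 260 mm. The screw prop stands between the posts on the vertical axis x = y = 0. Origin: underside of the plate on that axis; z up; working side -x, towards the robot.
- collar (a joint): Angle (rad) of the steel prop collar about the fixture's vertical z axis, positive anticlockwise seen from above; begins between 0 and 0.5, hard stop near 2.60, where the prop's head meets the aluminium bar. Each rad lifts the head 4.8 mm; the collar stays at its height. Steady friction about 0.35 N m; it stays where it is left.
- socket0 (a point): Mouth centre of one of the collar's 8 equal round sockets, 45 degrees apart: tubes 24 mm outside, 16 mm inside, 36 mm deep, leaning outward 35 degrees from vertical, open at the upper outer end. Turns with the collar, 55 mm from the prop's axis, 104 mm above the fixture's underside. At joint value 0 it lies in the fixture's +x direction; socket k lies 45 k degrees anticlockwise of it.
- socket_apex (a point): Point on the prop's axis, 26 mm above the fixture's underside, where the axes of all eight sockets meet. Along each socket axis the socket floor is 59.3 mm from this point and the mouth 95.3 mm. Inside the ring of mouths the collar is a flat crown 83 mm across, 108 mm above the fixture's underside.
- prop_top (a point): Centre of the top of the prop's head (a disc 42 mm across that rises as the collar turns).
- beam_underside (a point): Point on the underside of the clamped aluminium bar that the prop's head meets.
- turning_bar: Turning bar, plain steel, 170 mm long, 0.3 kg: a round tubular shank 14 mm in diameter from 0 to 110 mm, first 7 mm tapered to 8 mm, then a solid square head 24 x 24 mm, 60 mm long; balance point about 128 mm from the tip. Origin at the tip of the shank, z along the bar towards the head, x and y square to the head's faces. It begins upright in one of the two holes of the wooden block.
- bar_tip (a point): Tip of the turning bar's shank (same point as the bar's origin).
- block: Fixed wooden tool block 90 x 170 x 75 mm (x, y, z) with two holes 15 mm wide, 60 mm deep, at y = +-45 mm; origin under its centre. It stands to the left or to the right of the fixture.
- parts_box: Open cardboard box 170 x 130 x 45 mm, fixed, on the other side of the fixture; origin under its centre.
- nut_driver: Nut driver in the block's other hole: the same 14 mm shank but a round black handle 34 mm across, 185 mm long; origin at its tip. Not to be used.
- mallet: Bystander: mallet lying down, head 114 mm long, handle about 185 mm; origin under the head.
- oil_bottle: Bystander: bottle 56 mm across, 130 mm tall; origin at its foot.
- roller: Bystander: white tube handle with square black ends lying down, 32 mm across, 136 mm long; origin under its middle.
- steel_block: Bystander: steel block 90 x 50 x 40 mm; origin under its centre.
- hinge_part: Bystander: strap hinge about 95 mm long lying in the cardboard box; origin under its middle.

How it is judged:
By the outcome, as a careful person would: the job done as asked, in the order asked, and still so for the second after the job is handed in, with the robot touching nothing.
It also fails if it takes over 72 s, if anything falls off the work surface, if the arm or the gripper's body presses on something with over 40 N, if the wrist force passes 120 N, or if a joint passes its speed limit or range.

## Working session

There is one attempt and no reset: what is moved stays moved. The work goes in short steps, Python scripts to look and compute and a shell command to move; the robot and the scene stay as the last step left them, time stands still between calls to the robot, and variables do not carry over. Pictures are saved under pics/ and viewed, and the job is handed in when it is done.

```bash
ls; mkdir -p pics; python3 - <<'E'
from plant import *
import cv2
s=observe(); print(s)
for n in ["scene","side","wrist"]:
    c=capture(n); cv2.imwrite(f"pics/{n}0.png",c["frame"][:,:,::-1]); print(n,{k:(v.tolist() if hasattr(v,'tolist') else v) for k,v in c.items() if k!="frame"})
E
```

```text
pics
{'time_s': 0.0, 'qpos': array([ 1.15340618,  0.43521143,  0.02494128,  1.57412998, -0.01161818,
        1.13396683, -0.0750795 ]), 'joint_velocities': array([ 0.00095341,  0.00146982, -0.00166899, -0.00031531,  0.00056694,
        0.00117418,  0.00041214]), 'effort': array([-5.01759114e-04, -6.70455766e+01,  1.02483641e+00, -3.16213739e+01,
        1.55820261e-02,  1.21999718e-02, -7.89645384e-06]), 'eef_pos': array([ 0.19333498, -0.59384693,  0.25552001]), 'ee_rot': array([ 9.87640883e-01,  1.56731842e-01, -1.78484881e-04, -7.64835021e-04]), 'force': array([ 1.21719263, -0.04045075, -0.01341608]), 'ft_torque': array([-0.00088735,  0.05023177,  0.02150223]), 'grip_width': 0.08532348556943938}
scene {'fx': 396.76392213874743, 'fy': 396.76392213874743, 'cx': 322.0393242783215, 'cy': 195.5950438599572, 'extrinsics': [[0.7507914307365724, 0.3805069629126472, -0.5399321056461857, 1.3949566144694534], [0.6604596436722868, -0.44514273337275556, 0.6046825663153418, -0.9799706910134144], [-0.010260926508174504, -0.810593855207665, -0.5855188428110307, 1.0725963668461762], [0.0, 0.0, 0.0, 1.0]]}
side {'fx': 468.13292631689507, 'fy': 468.13292631689507, 'cx': 323.1301624699742, 'cy': 199.56517661865726, 'extrinsics': [[-0.9943900925249436, -0.07138388914331552, 0.07805564847600076, 0.4183306493157696], [-0.10577416355693581, 0.6681962942214338, -0.736427551570807, 1.091382592295162], [0.0004125676486991645, -0.7405525320728555, -0.6719983460012512, 1.137779892938541], [0.0, 0.0, 0.0, 1.0]]}
wrist {'fx': 309.70691628693146, 'fy': 309.70691628693146, 'cx': 319.7179006631599, 'cy': 197.6003869374292, 'mount': [[-0.0005135415971310327, -0.9499357077465725, -0.312445015039516, 0.07957661368590652], [0.999999821469335, -0.0005832866246342236, 0.00012976135060969137, 0.00020058182797666468], [-0.00030550993863579634, -0.31244489262064906, 0.9499358376958655, -0.11676937261044007], [0.0, 0.0, 0.0, 1.0]]}
```

View pics/scene0.png

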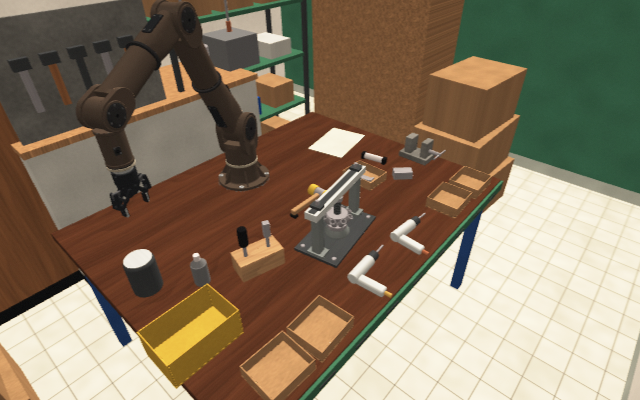

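View pics/side0.png

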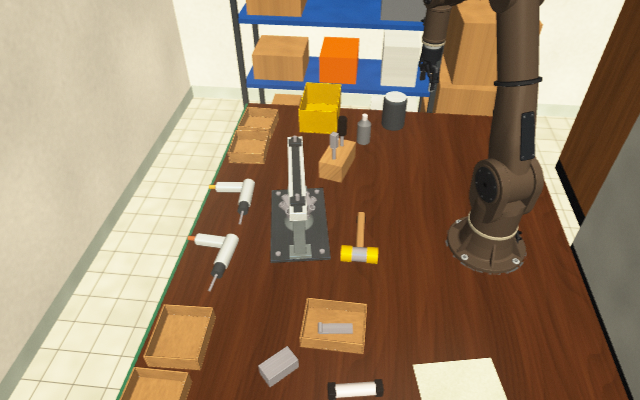

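View pics/wrist0.png

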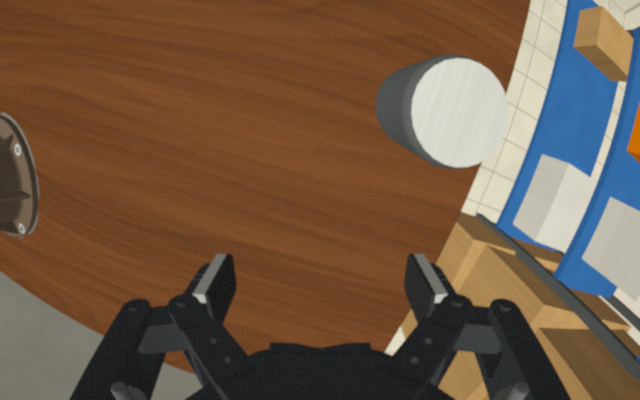

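```bash
python3 - <<'E'
import cv2,numpy as np
a=cv2.imread("pics/scene0.png");b=cv2.imread("pics/side0.png")
cv2.imwrite("pics/z1.png",cv2.resize(a[140:290,215:415],None,fx=4,fy=4,interpolation=cv2.INTER_CUBIC))
cv2.imwrite("pics/z2.png",cv2.resize(b[110:270,240:440],None,fx=4,fy=3.75,interpolation=cv2.INTER_CUBIC))
E
```

```text
(no output)
```

View pics/z1.png

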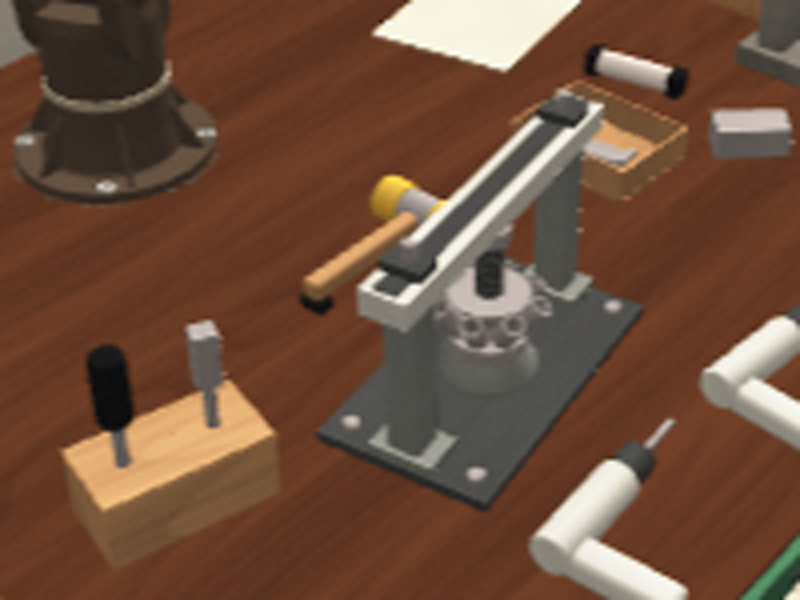

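View pics/z2.png

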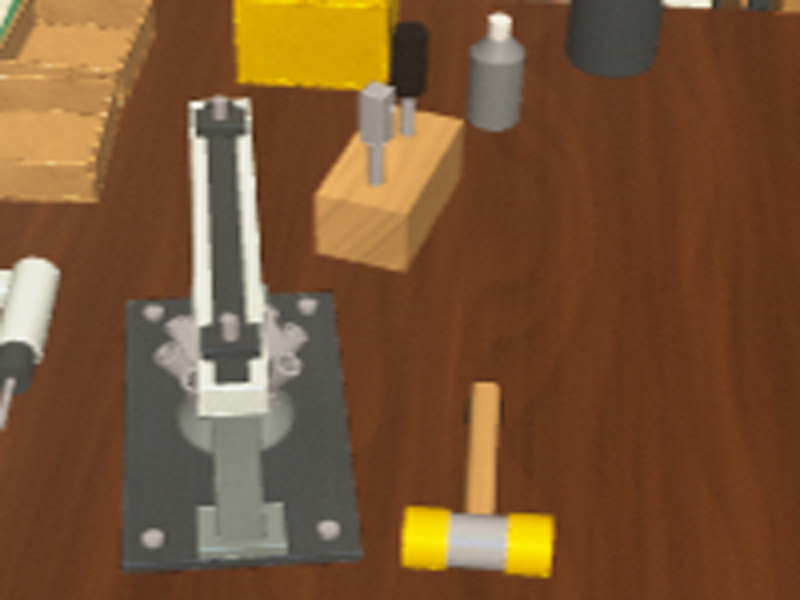

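```bash
cat > h.py <<'E'
import numpy as np
from plant import *
SC=dict(f=396.764,cx=322.039,cy=195.595,T=np.array([[0.7507914307365724,0.3805069629126472,-0.5399321056461857,1.3949566144694534],[0.6604596436722868,-0.44514273337275556,0.6046825663153418,-0.9799706910134144],[-0.010260926508174504,-0.810593855207665,-0.5855188428110307,1.0725963668461762],[0,0,0,1]]))
SD=dict(f=468.133,cx=323.130,cy=199.565,T=np.array([[-0.9943900925249436,-0.07138388914331552,0.07805564847600076,0.4183306493157696],[-0.10577416355693581,0.6681962942214338,-0.736427551570807,1.091382592295162],[0.0004125676486991645,-0.7405525320728555,-0.6719983460012512,1.137779892938541],[0,0,0,1]]))
def ray(c,u,v):
    d=c['T'][:3,:3]@np.array([(u-c['cx'])/c['f'],(v-c['cy'])/c['f'],1]); return c['T'][:3,3],d/np.linalg.norm(d)
def atz(c,u,v,z):
    o,d=ray(c,u,v); return o+d*(z-o[2])/d[2]
def proj(c,p):
    q=c['T'][:3,:3].T@(np.asarray(p)-c['T'][:3,3]); return c['f']*q[0]/q[2]+c['cx'],c['f']*q[1]/q[2]+c['cy']
MT=np.array([[-0.0005135415971310327,-0.9499357077465725,-0.312445015039516,0.07957661368590652],[0.999999821469335,-0.0005832866246342236,0.00012976135060969137,0.00020058182797666468],[-0.00030550993863579634,-0.31244489262064906,0.9499358376958655,-0.11676937261044007],[0,0,0,1]])
from scipy.spatial.transform import Rotation as R
def wT(s):
    T=np.eye(4);T[:3,:3]=R.from_quat(s['ee_rot']).as_matrix();T[:3,3]=s['eef_pos'];return T@MT
def wray(T,u,v):
    x=(u-319.718)/309.707;y=(v-197.600)/309.707;r=np.hypot(x,y)
    d=np.array([np.sin(r)*x/max(r,1e-9),np.sin(r)*y/max(r,1e-9),np.cos(r)]);return T[:3,3],T[:3,:3]@d
def wproj(T,p):
    q=T[:3,:3].T@(np.asarray(p)-T[:3,3]);rr=np.hypot(q[0],q[1]);t=np.arctan2(rr,q[2]);return 319.718+309.707*t*q[0]/rr,197.6+309.707*t*q[1]/rr
def watz(T,u,v,z):
    o,d=wray(T,u,v);return o+d*(z-o[2])/d[2]
def st(s=None):
    s=s or observe();r=R.from_quat(s['ee_rot']).as_matrix();
    print('t%.2f'%s['time_s'],'p',(s['eef_pos']*1000).round(1),'xyaw %.2f'%np.degrees(np.arctan2(r[1,0],r[0,0])),'tilt',r[:,2].round(3),'F',s['force'].round(1),'w %.1f'%(s['grip_width']*1000),'q',s['qpos'].round(2)); return s
E
python3 - <<'E'
from h import *
z1=lambda u,v:(215+u/4-.375,140+v/4-.375)
z2=lambda u,v:(240+u/4-.375,110+v/3.75-.37)
print("plate scene");
for p in [(318,433),(486,503),(642,305)]: print(atz(SC,*z1(*p),.012).round(4))
print("plate side")
for p in [(127,297),(332,293),(362,555),(124,566)]: print(atz(SD,*z2(*p),.012).round(4))
print("bar exit",atz(SC,*z1(212,425),.075).round(4),atz(SD,*z2(376,184),.075).round(4))
print("bar top",atz(SC,*z1(202,328),.185).round(4),atz(SD,*z2(376,92),.185).round(4))
print("block scene")
for p in [(63,452),(110,505),(275,432),(230,383)]: print(atz(SC,*z1(*p),.075).round(4))
print("block side")
for p in [(316,195),(405,212),(463,122)]: print(atz(SD,*z2(*p),.075).round(4))
st()
E
```

```text
plate scene
[ 0.5628 -0.2139  0.012 ]
[ 0.7451 -0.1794  0.012 ]
[0.686  0.1515 0.012 ]
plate side
[ 0.7442 -0.1805  0.012 ]
[ 0.5578 -0.2064  0.012 ]
[0.4984 0.1258 0.012 ]
[0.6824 0.1576 0.012 ]
bar exit [ 0.5312 -0.3152  0.075 ] [ 0.5268 -0.3035  0.075 ]
bar top [ 0.5276 -0.3103  0.185 ] [ 0.5285 -0.3032  0.185 ]
block scene
[ 0.4558 -0.4266  0.075 ]
[ 0.5391 -0.441   0.075 ]
[ 0.5817 -0.284   0.075 ]
[ 0.5012 -0.265   0.075 ]
block side
[ 0.5805 -0.2798  0.075 ]
[ 0.4964 -0.2614  0.075 ]
[ 0.4518 -0.4185  0.075 ]
t0.15 p [ 193.4 -594.   255.7] xyaw 18.04 tilt [-0.     0.001 -1.   ] F [-0.2  0.6 -0. ] w 85.6 q [ 1.15  0.44  0.02  1.57 -0.01  1.13 -0.08]
```

```bash
python3 -c "
import plant;print([n for n in dir(plant) if not n.startswith('__')], getattr(plant,'tip_reach',None))"; python3 -m inch '[[[2,1.5,2,0.1,-1],[3,2.5,1.5,0.1,-1],[3,2.6,1,0.1,-1],[3,2.6,1,0.1,-1],[3,2.6,0,0.1,-1]]]'; python3 -m inch '[[[3,2.6,0,0.1,-1],[3,2.6,0,0.1,-1],[3,2.6,0,0.1,-1],[3,2.6,0,0.1,-1],[3,2.6,0,0.1,-1]]]'
```

```text
['IKError', 'capture', 'hand_in', 'observe', 'tip_reach'] 0.025
time_s: 0.57
eef_pos: [0.3349, -0.4757, 0.3133]
ee_rot: [0.917, 0.398, 0.0, 0.001]
force: [1.6, -2.0, 0.5]
grip_width: 0.0852
time_s: 0.98
eef_pos: [0.4844, -0.3449, 0.3112]
ee_rot: [0.79, 0.613, -0.0, -0.0]
force: [-0.1, -0.3, 0.2]
grip_width: 0.0855
```

```bash
python3 -m inch '[[[3,2.3,0,0,-1],[1.4,1,0,0,-1],[0,0,0,0,-1]]]'; python3 - <<'E'
from h import *
import cv2
s=st();c=capture("wrist");cv2.imwrite("pics/w1.png",c["frame"][:,:,::-1])
T=wT(s)
print(wproj(T,(.529,-.309,.185)),wproj(T,(.529,-.309,.075)))
E
```

```text
time_s: 1.23
eef_pos: [0.5311, -0.3084, 0.3108]
ee_rot: [0.789, 0.614, 0.001, -0.001]
force: [-0.3, -0.2, -0.0]
grip_width: 0.0852
t1.23 p [ 531.1 -308.4  310.8] xyaw 75.75 tilt [ 0.001  0.003 -1.   ] F [-0.3 -0.2 -0. ] w 85.2 q [ 0.66  0.4  -0.32  1.5   0.13  1.26  0.08]
(np.float64(317.05216811202285), np.float64(199.11737685682684)) (np.float64(317.74617440667083), np.float64(169.49509616524625))
```

View pics/w1.png

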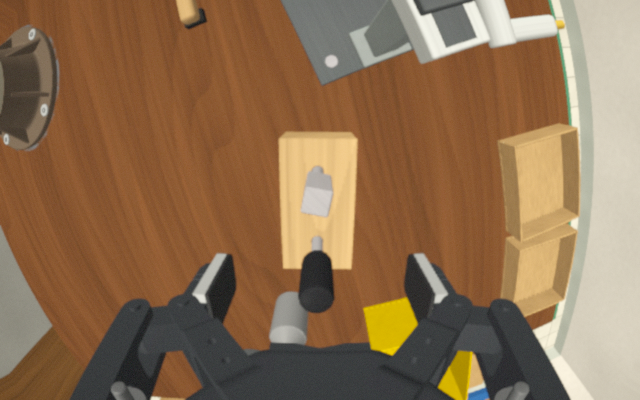

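```bash
python3 - <<'E'
import cv2
a=cv2.imread("pics/w1.png")
cv2.imwrite("pics/w1z.png",cv2.resize(a[150:230,270:370],None,fx=8,fy=7.5,interpolation=cv2.INTER_CUBIC))
E
```

```text
(no output)
```

View pics/w1z.png

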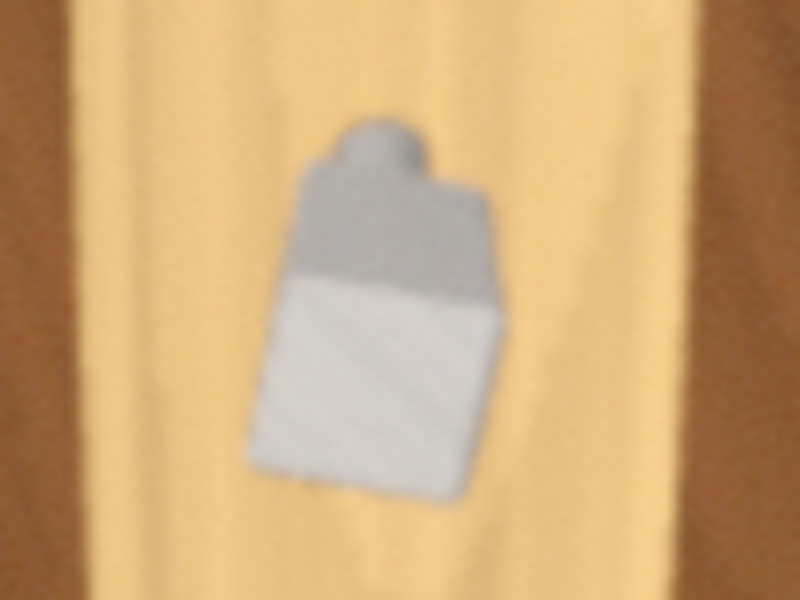

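```bash
python3 - <<'E'
from h import *
s=st();T=wT(s)
P=[]
for u,v in [(290,278),(503,310),(462,500),(250,465)]:
    P.append(watz(T,270+u/8-.44,150+v/7.5-.43,.185)[:2])
P=np.array(P);print(P.round(4));print(P.mean(0))
d=np.roll(P,-1,0)-P;print(np.linalg.norm(d,axis=1),np.degrees(np.arctan2(d[:,1],d[:,0])))
# plate corner & nearby: fixture
for u,v in [(323,83)]: print(watz(T,u,v,.012))
for u,v in [(279,138),(357,138)]: print(watz(T,u,v,.075))
E
```

```text
t1.28 p [ 529.  -311.1  310.7] xyaw 75.58 tilt [-0.     0.001 -1.   ] F [-0.9 -1.  -0.4] w 85.6 q [ 0.66  0.4  -0.32  1.5   0.13  1.26  0.08]
[[ 0.5205 -0.2992]
 [ 0.5406 -0.3081]
 [ 0.5312 -0.3287]
 [ 0.5107 -0.3191]]
[ 0.52574989 -0.31377489]
[0.02206063 0.02264324 0.02263188 0.02219337] [ -23.94122304 -114.68428762  154.88240601   63.83765625]
[ 0.55864805 -0.21369008  0.012     ]
[ 0.49284512 -0.26472436  0.075     ]
[ 0.57939029 -0.28709257  0.075     ]
```

```bash
python3 -m inch '[[[-0.2,-0.1,-3.5,-0.1,-1],[0,0,-4,-0.094,-1],[0,0,-4,0,-1],[0,0,-3,0,-1],[0,0,0,0,-1]]]';  python3 - <<'E'
from h import *
import cv2
s=st();c=capture("wrist");cv2.imwrite("pics/w2.png",c["frame"][:,:,::-1])
E
```

```text
time_s: 1.7
eef_pos: [0.5204, -0.3144, 0.16]
ee_rot: [0.848, 0.531, -0.003, -0.004]
force: [-1.1, 0.5, 0.0]
grip_width: 0.0853
t1.70 p [ 520.4 -314.4  160. ] xyaw 64.10 tilt [-0.01   0.004 -1.   ] F [-1.1  0.5  0. ] w 85.3 q [ 0.63  0.52 -0.26  1.7   0.16  0.95 -0.14]
```

View pics/w2.png

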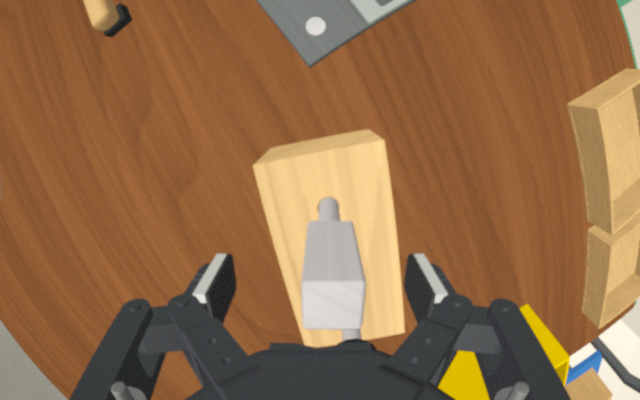

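```bash
python3 -m inch '[[[0,0,0,0,-1]]]';  python3 - <<'E'
from h import *
for i in range(1):
  s=st(); print(s['joint_velocities'].round(2))
T=wT(s)
for z in (.185,):
  print(wproj(T,(.5275,-.311,z)), watz(T,332,303,z))
E
```

```text
time_s: 1.83
eef_pos: [0.5252, -0.3156, 0.1675]
ee_rot: [0.847, 0.531, -0.0, 0.0]
force: [0.3, -0.4, 1.8]
grip_width: 0.0853
t1.83 p [ 525.2 -315.6  167.5] xyaw 64.13 tilt [ 0.    -0.001 -1.   ] F [ 0.3 -0.4  1.8] w 85.3 q [ 0.63  0.51 -0.26  1.69  0.16  0.95 -0.14]
[-0.   -0.03 -0.01 -0.03 -0.   -0.   -0.  ]
(np.float64(319.4779345017391), np.float64(298.55431061437923)) [ 0.5309795 -0.3152262  0.185    ]
```

```bash
python3 - <<'E'
from h import *
import cv2
s=st();c=capture("wrist");a=np.ascontiguousarray(c["frame"][:,:,::-1]);cv2.imwrite("pics/w3.png",cv2.resize(a[180:400,200:440],None,fx=2.5,fy=2.5))
E
```

```text
t1.83 p [ 525.2 -315.6  167.5] xyaw 64.13 tilt [ 0.    -0.001 -1.   ] F [ 0.3 -0.4  1.8] w 85.3 q [ 0.63  0.51 -0.26  1.69  0.16  0.95 -0.14]
```

View pics/w3.png

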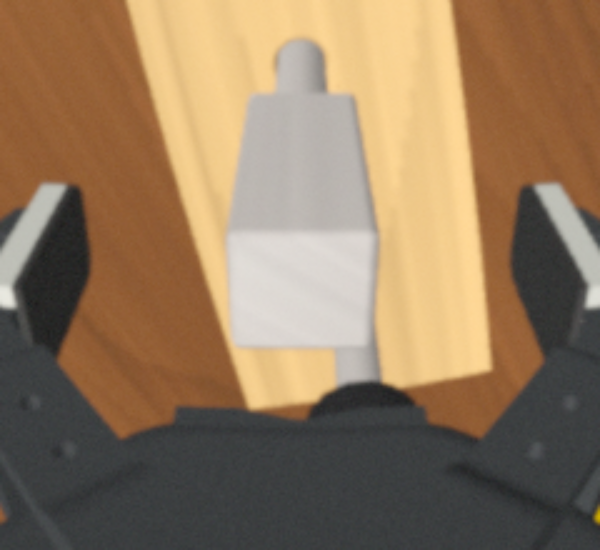

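```bash
python3 -m inch '[[[0.22,0.5,0,0,-1],[0,0,0,0,0],[0,0,0,0,1],[0,0,0,0,1],[0,0,0,0,1]]]'; python3 -m inch '[[[0,0,0,0,1],[0,0,0,0,1]]]'; python3 - <<'E'
from h import *
import cv2
s=st();c=capture("wrist");a=np.ascontiguousarray(c["frame"][:,:,::-1]);cv2.imwrite("pics/w4.png",cv2.resize(a[180:400,200:440],None,fx=2.5,fy=2.5))
E
```

```text
time_s: 2.3
eef_pos: [0.5277, -0.3095, 0.1668]
ee_rot: [0.847, 0.531, 0.0, 0.0]
force: [0.1, 0.9, -0.1]
grip_width: 0.0384
time_s: 2.47
eef_pos: [0.5277, -0.3096, 0.1666]
ee_rot: [0.847, 0.531, 0.0, 0.0]
force: [0.3, -0.5, 3.2]
grip_width: 0.0234
t2.47 p [ 527.7 -309.6  166.6] xyaw 64.21 tilt [ 0.001 -0.    -1.   ] F [ 0.3 -0.5  3.2] w 23.4 q [ 0.62  0.51 -0.26  1.7   0.16  0.95 -0.15]
```

View pics/w4.png

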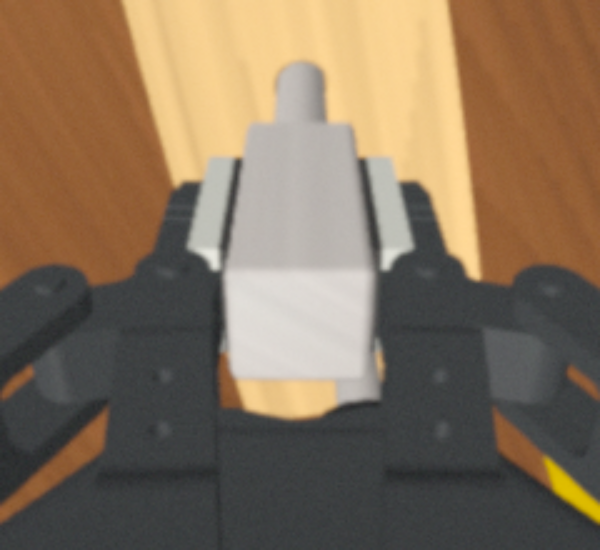

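```bash
python3 -m inch '[[[0,0,1.5,0,1],[0,0,2,0,1],[0,0,1.6,0,1],[0,0,0,0,1],[0,0,0,0,1]]]'; python3 - <<'E'
from h import *
st()
E
python3 -m inch '[[[0.38,0.79,0,0,1],[0.38,0.78,0,0,1],[0.37,0.75,-0.1,0,1],[0.36,0.75,-0.1,0,1],[0.36,0.74,-0.2,0,1]]]'
```

```text
time_s: 2.93
eef_pos: [0.5275, -0.3095, 0.2172]
ee_rot: [0.847, 0.531, 0.0, 0.0]
force: [0.9, 0.4, -2.9]
grip_width: 0.0232
t2.93 p [ 527.5 -309.5  217.2] xyaw 64.20 tilt [ 0. -0. -1.] F [ 0.9  0.4 -2.9] w 23.2 q [ 0.63  0.46 -0.27  1.64  0.14  1.06 -0.13]
time_s: 3.35
eef_pos: [0.5458, -0.2713, 0.2122]
ee_rot: [0.847, 0.531, -0.001, -0.0]
force: [1.0, -4.8, -3.8]
grip_width: 0.0237
```

```bash
python3 -m inch '[[[0.35,0.73,-0.2,0,1],[0.34,0.71,-0.3,0,1],[0.34,0.7,-0.3,0,1],[0.32,0.67,-0.4,0,1],[0.32,0.67,-0.4,0,1]]]'; python3 -m inch '[[[0.13,0.27,-0.2,0,1],[0,0,0,0,1]]]'; python3 - <<'E'
from h import *
import cv2
s=st();c=capture("wrist");a=np.ascontiguousarray(c["frame"][:,:,::-1]);cv2.imwrite("pics/w5.png",a)
s=st();c=capture("side");b=np.ascontiguousarray(c["frame"][:,:,::-1]);cv2.imwrite("pics/s5.png",cv2.resize(b[90:250,270:430],None,fx=3.7,fy=3.7,interpolation=cv2.INTER_CUBIC))
E
```

```text
time_s: 3.77
eef_pos: [0.5627, -0.2361, 0.1965]
ee_rot: [0.847, 0.532, -0.0, -0.0]
force: [-1.2, -5.6, -2.1]
grip_width: 0.0234
time_s: 3.93
eef_pos: [0.5642, -0.2326, 0.1944]
ee_rot: [0.847, 0.532, -0.0, -0.001]
force: [-0.1, -3.1, -2.6]
grip_width: 0.0234
t3.93 p [ 564.2 -232.6  194.4] xyaw 64.30 tilt [-0.001  0.001 -1.   ] F [-0.1 -3.1 -2.6] w 23.4 q [ 0.5   0.49 -0.28  1.67  0.15  1.01 -0.28]
t3.98 p [ 564.1 -232.9  194.8] xyaw 64.27 tilt [-0.001  0.001 -1.   ] F [ 0.6 -2.6 -2.7] w 23.4 q [ 0.5   0.49 -0.28  1.67  0.15  1.01 -0.28]
```

View pics/w5.png

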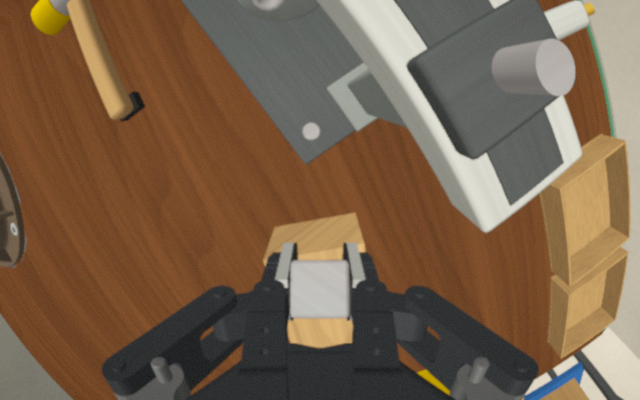

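View pics/s5.png

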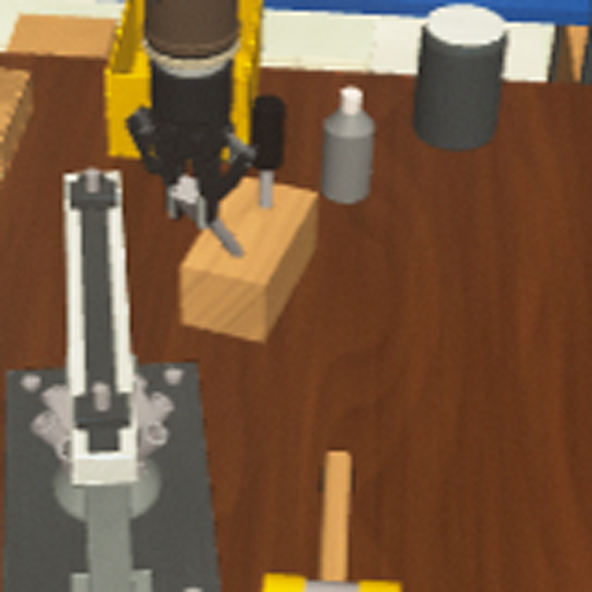

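```bash
python3 -m inch '[[[0,0,1.5,0,1],[0,0,3,0,1],[0,0,3,0,1],[-0.5,1,3,0,1],[-1,2,2,0,1]]]'; python3 -m inch '[[[-1.5,2.5,0.5,0,1],[-1.5,2.5,0,0,1],[-1.5,2,0,0,1],[0,0,0,0,1],[0,0,0,0,1]]]'; python3 - <<'E'
from h import *
import cv2
s=st();c=capture("wrist");a=np.ascontiguousarray(c["frame"][:,:,::-1]);cv2.imwrite("pics/w6.png",a)
np.savez("w6.npz",T=wT(s))
c=capture("side");b=np.ascontiguousarray(c["frame"][:,:,::-1]);cv2.imwrite("pics/s6f.png",b);cv2.imwrite("pics/s6.png",cv2.resize(b[100:260,260:420],None,fx=3.7,fy=3.7,interpolation=cv2.INTER_CUBIC))
c=capture("scene");b=np.ascontiguousarray(c["frame"][:,:,::-1]);cv2.imwrite("pics/c6f.png",b);
E
```

```text
time_s: 4.45
eef_pos: [0.5497, -0.2051, 0.3228]
ee_rot: [0.848, 0.53, 0.001, 0.001]
force: [0.1, -1.0, -3.1]
grip_width: 0.0232
time_s: 4.87
eef_pos: [0.5034, -0.1318, 0.3258]
ee_rot: [0.846, 0.533, 0.0, -0.0]
force: [-0.4, 0.0, -1.9]
grip_width: 0.023
t4.87 p [ 503.4 -131.8  325.8] xyaw 64.36 tilt [ 0.     0.001 -1.   ] F [-0.4  0.  -1.9] w 23.0 q [ 0.43  0.24 -0.34  1.7   0.08  1.22 -0.38]
```

View pics/w6.png

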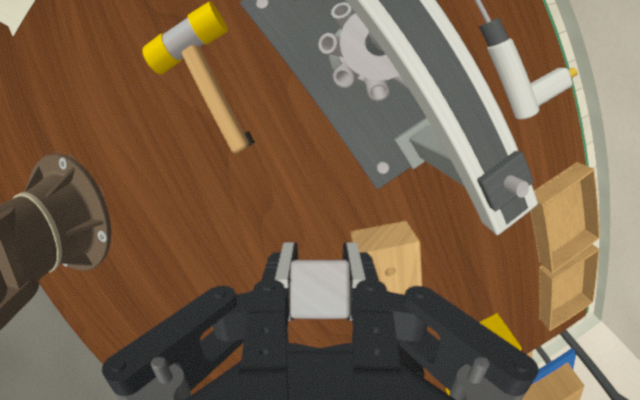

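View pics/s6.png

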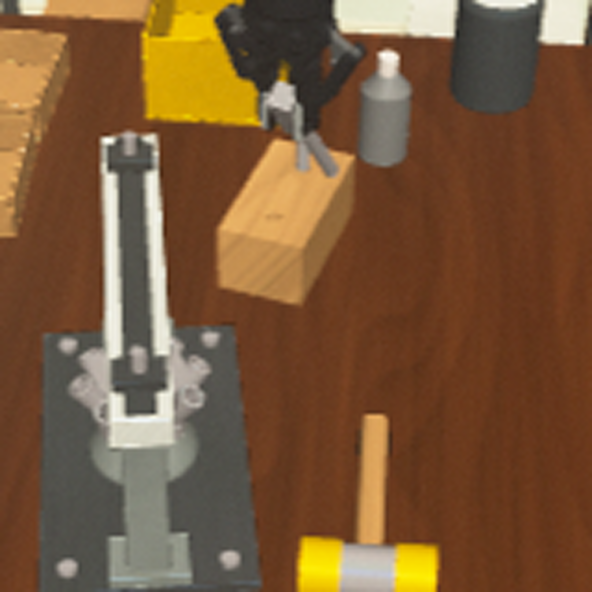

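```bash
python3 - <<'E'
import cv2
a=cv2.imread("pics/w6.png")
cv2.imwrite("pics/w6z.png",cv2.resize(a[0:110,290:430],None,fx=5.5,fy=5.4,interpolation=cv2.INTER_CUBIC))
E
```

```text
(no output)
```

View pics/w6z.png

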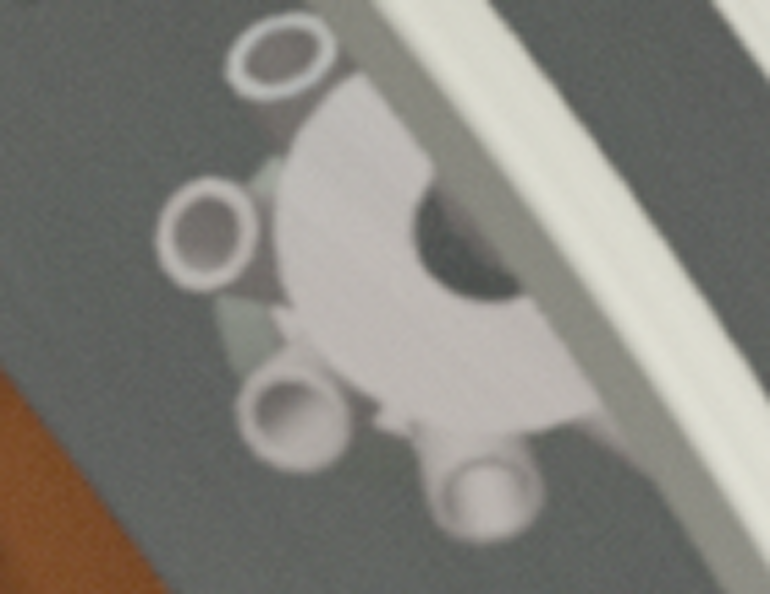

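```bash
python3 - <<'E'
from h import *
from scipy.optimize import least_squares
T=np.load("w6.npz")['T']
px=[(290+u/5.5-.41,v/5.4-.41) for u,v in [(281,56),(207,234),(294,415),(488,492)]]
P=np.array([watz(T,*p,.104)[:2] for p in px]);print(P.round(4))
def f(x): 
    a=x[2]+np.arange(4)*np.pi/4*1
    return (P-np.c_[x[0]+.055*np.cos(a),x[1]+.055*np.sin(a)]).ravel()
b=None
for a0 in np.arange(0,6.3,.7):
    r=least_squares(f,[.62,-.03,a0])
    if b is None or r.cost<b.cost:b=r
print(b.x[:2],np.degrees(b.x[2])%360,f(b.x).round(4))
for p in [(379,188),(240,0)]: print(watz(T,*p,.012))
E
```

```text
[[ 0.602   0.021 ]
 [ 0.5723 -0.0074]
 [ 0.5715 -0.0481]
 [ 0.6    -0.0779]]
[ 0.6223729  -0.02883373] 111.31954586338304 [-0.0004 -0.0014  0.0003 -0.0006  0.0004  0.0007 -0.0003  0.0013]
[ 0.56160875 -0.21183786  0.012     ]
[0.50231061 0.12289369 0.012     ]
```

```bash
python3 -m inch '[[[-0.5,1,0,0.12,1],[-0.5,1.5,0,0.12,1],[-0.5,1.5,0,0.12,1],[-0.5,1.5,0,0.12,1],[-0.5,1.5,0,0.12,1]]]';python3 -m inch '[[[-0.5,1.5,0,0.12,1],[-0.5,1.5,0,0.12,1],[-0.5,1.5,0,0.12,1],[0,1.5,0,0.12,1],[0,1.5,0,0.12,1]]]'; python3 -m inch '[[[0,1,-1,0.12,1],[0,1,-2,0.12,1],[0,0.5,-2,0.12,1],[0,0,-1,0.045,1],[0,0,0,0,1]]]'; python3 - <<'E'
from h import *
st()
E
```

```text
time_s: 5.43
eef_pos: [0.4792, -0.0639, 0.3249]
ee_rot: [0.651, 0.759, 0.0, -0.0]
force: [-0.7, 1.3, -3.1]
grip_width: 0.0233
time_s: 5.85
eef_pos: [0.4643, 0.0112, 0.3251]
ee_rot: [0.397, 0.918, 0.0, -0.0]
force: [-0.5, -0.3, -2.4]
grip_width: 0.0239
time_s: 6.27
eef_pos: [0.4632, 0.0356, 0.2629]
ee_rot: [0.206, 0.979, -0.0, -0.002]
force: [-0.1, 0.9, -2.8]
grip_width: 0.0234
t6.27 p [463.2  35.6 262.9] xyaw 156.26 tilt [-0.004  0.001 -1.   ] F [-0.1  0.9 -2.8] w 23.4 q [ 0.37  0.24 -0.67  1.89  0.17  1.07  0.79]
```

```bash
python3 -m inch '[[[0,0,0,0,1]]]'; python3 - <<'E'
from h import *
import cv2
s=st();c=capture("side");b=np.ascontiguousarray(c["frame"][:,:,::-1]);cv2.imwrite("pics/s7f.png",b)
g=s['eef_pos']-[0,0,.006];print(proj(SD,g))
ph=np.radians(156.3)
for t in (30,35,40):
    t_=np.radians(t);u=np.array([np.sin(t_)*np.cos(ph),np.sin(t_)*np.sin(ph),np.cos(t_)]);print(t,proj(SD,g-.1456*u),proj(SD,g-.0356*u))
x,y=proj(SD,g);x=int(x);y=int(y);print(x,y)
cv2.imwrite("pics/s7.png",cv2.resize(b[y-30:y+70,x-90:x+30],None,fx=6,fy=6,interpolation=cv2.INTER_CUBIC))
E
```

```text
time_s: 6.35
eef_pos: [0.4643, 0.0356, 0.265]
ee_rot: [0.208, 0.978, 0.0, -0.001]
force: [-0.7, -0.4, -2.2]
grip_width: 0.0236
t6.35 p [464.3  35.6 265. ] xyaw 156.00 tilt [-0.001  0.001 -1.   ] F [-0.7 -0.4 -2.2] w 23.6 q [ 0.37  0.24 -0.67  1.89  0.17  1.07  0.79]
(np.float64(345.5237664039476), np.float64(179.79572423627494))
30 (np.float64(323.878663700105), np.float64(203.08195197309038)) (np.float64(339.9127716963193), np.float64(185.83214283773086))
35 (np.float64(320.943577883121), np.float64(200.35787923203202)) (np.float64(339.1539856244335), np.float64(185.12426024674488))
40 (np.float64(318.17750424421166), np.float64(197.4849289657802)) (np.float64(338.442466338815), np.float64(184.37633440784063))
345 179
```

View pics/s7.png

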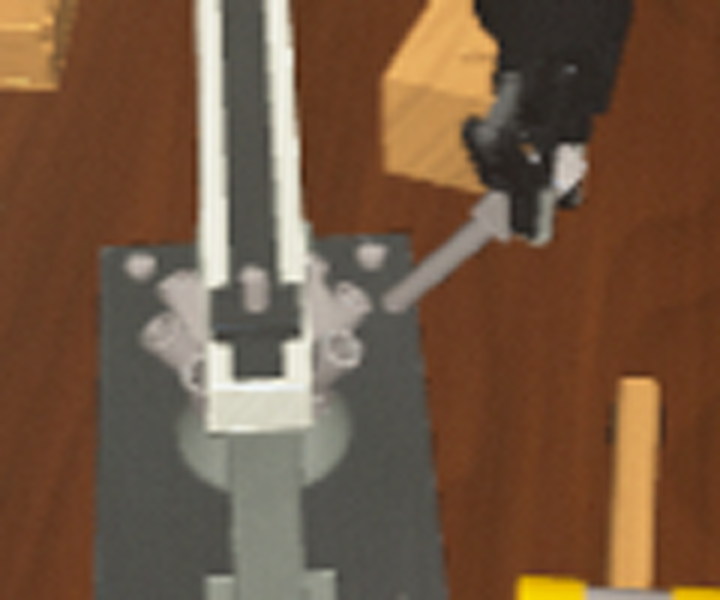

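```bash
python3 -m inch '[[[0.8,-0.2,-1,0,1],[0.8,-0.2,-1.1,0,1],[0.8,-0.17,-1.1,0.004,1],[0,0,0,0,1],[0,0,0,0,1]]]'; python3 - <<'E'
from h import *
import cv2
s=st();c=capture("side");b=np.ascontiguousarray(c["frame"][:,:,::-1]);cv2.imwrite("pics/s8.png",cv2.resize(b[150:230,270:370],None,fx=7,fy=7,interpolation=cv2.INTER_CUBIC))
ph=np.radians(156.3);t=np.radians(35);u=np.array([np.sin(t)*np.cos(ph),np.sin(t)*np.sin(ph),np.cos(t)])
z=lambda p:((p[0]-270)*7,(p[1]-150)*7)
print('mouth',z(proj(SD,np.array([.6224,-.0288,.026])+.0953*u)),'out8',z(proj(SD,np.array([.6224,-.0288,.026])+.103*u)))
t=np.radians(36.7);u=np.array([np.sin(t)*np.cos(ph),np.sin(t)*np.sin(ph),np.cos(t)]);g=s['eef_pos']-[0,0,.006]
print('tip',z(proj(SD,g-.1456*u)),'r',np.hypot(*(s['eef_pos'][:2]-[.6224,-.0288])),np.degrees(np.arctan2(s['eef_pos'][1]+.0288,s['eef_pos'][0]-.6224)))
E
```

```text
time_s: 6.82
eef_pos: [0.4882, 0.0302, 0.2323]
ee_rot: [0.205, 0.979, 0.0, -0.001]
force: [-0.0, 0.8, -3.1]
grip_width: 0.0235
t6.82 p [488.2  30.2 232.3] xyaw 156.33 tilt [-0.002  0.    -1.   ] F [-0.   0.8 -3.1] w 23.5 q [ 0.35  0.31 -0.65  1.89  0.22  1.02  0.76]
mouth (np.float64(290.99898872829624), np.float64(391.7267849531045)) out8 (np.float64(299.012342916546), np.float64(384.96253715867465))
tip (np.float64(299.8901729396209), np.float64(386.5849289147567)) r 0.14657324744832861 156.28473009520687
```

View pics/s8.png

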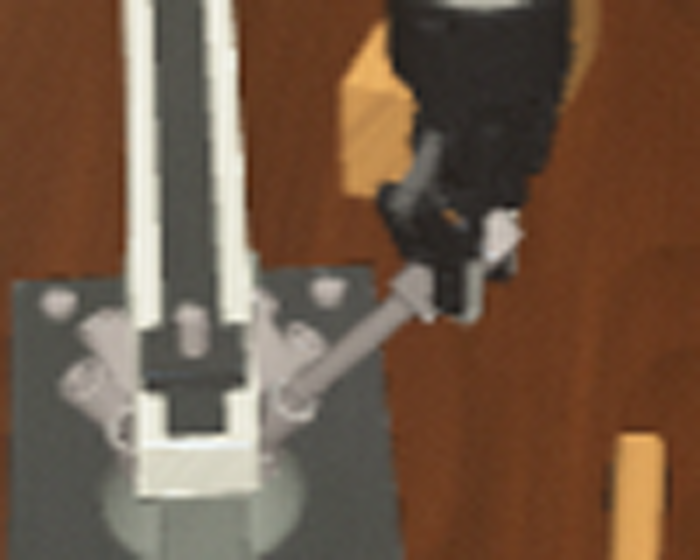

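```bash
python3 - <<'E'
from h import *
import cv2
b=cv2.imread("pics/s7f.png").astype(float)
sat=b.max(2)-b.min(2)
pts=[]
for u in range(325,337):
    col=sat[182:206,u]; w=np.clip(55-col,0,None); 
    m=np.average(np.arange(182,206),weights=w) if w.sum()>0 else 0
    pts.append((u,m)); print(u,round(m,2),(55-col).clip(0).astype(int).tolist())
p=np.array(pts);print(np.polyfit(p[:,0],p[:,1],1))
E
```

```text
325 194.94 [0, 0, 0, 0, 0, 0, 0, 0, 0, 0, 24, 38, 39, 37, 40, 31, 5, 0, 0, 0, 0, 0, 4, 2]
326 193.8 [0, 0, 0, 0, 0, 0, 0, 0, 0, 16, 40, 38, 39, 38, 34, 6, 0, 0, 0, 0, 0, 0, 0, 0]
327 193.27 [0, 0, 0, 0, 0, 0, 0, 0, 3, 36, 38, 38, 39, 40, 19, 0, 0, 0, 0, 0, 0, 0, 0, 0]
328 192.56 [0, 0, 0, 0, 0, 0, 0, 0, 30, 38, 38, 38, 39, 35, 0, 0, 0, 0, 0, 0, 0, 0, 0, 0]
329 191.79 [0, 0, 0, 0, 0, 0, 0, 22, 37, 38, 36, 40, 33, 9, 0, 0, 0, 0, 0, 0, 0, 0, 0, 0]
330 190.67 [0, 0, 0, 0, 0, 0, 23, 40, 38, 39, 38, 32, 5, 0, 0, 0, 0, 0, 0, 0, 0, 0, 0, 0]
331 189.64 [0, 0, 0, 0, 0, 25, 39, 39, 38, 38, 29, 6, 0, 0, 0, 0, 0, 0, 0, 0, 0, 0, 0, 0]
332 188.68 [0, 0, 0, 0, 23, 39, 38, 40, 37, 35, 3, 0, 0, 0, 0, 0, 0, 0, 0, 0, 0, 0, 0, 0]
333 187.95 [0, 0, 4, 17, 38, 40, 39, 38, 38, 19, 0, 0, 0, 0, 0, 0, 0, 0, 0, 0, 0, 0, 0, 0]
334 186.65 [1, 28, 27, 40, 38, 38, 36, 39, 32, 2, 0, 0, 0, 0, 0, 0, 0, 0, 0, 0, 0, 0, 0, 0]
335 185.57 [31, 38, 38, 39, 38, 39, 38, 33, 3, 0, 0, 0, 0, 0, 0, 0, 0, 0, 0, 0, 0, 0, 0, 0]
336 185.09 [37, 37, 38, 39, 39, 38, 33, 8, 0, 0, 0, 0, 0, 0, 0, 0, 0, 0, 0, 0, 0, 0, 0, 0]
[ -0.91672523 493.0282279 ]
```

```bash
python3 -m inch '[[[0.26,-0.12,-0.41,0,1],[0.26,-0.12,-0.41,0,1],[0.26,-0.12,-0.41,0,1],[0,0,0,0,1]]]'; python3 - <<'E'
from h import *
import cv2
s=st();print(s['ft_torque'].round(2));c=capture("side");b=np.ascontiguousarray(c["frame"][:,:,::-1]);cv2.imwrite("pics/s9.png",cv2.resize(b[150:230,270:370],None,fx=7,fy=7,interpolation=cv2.INTER_CUBIC))
E
```

```text
time_s: 7.2
eef_pos: [0.4957, 0.0264, 0.2201]
ee_rot: [0.205, 0.979, -0.0, -0.001]
force: [-0.4, 0.0, -3.2]
grip_width: 0.0234
t7.20 p [495.7  26.4 220.1] xyaw 156.37 tilt [-0.001 -0.    -1.   ] F [-0.4  0.  -3.2] w 23.4 q [ 0.35  0.34 -0.64  1.89  0.24  0.99  0.76]
[ 0.13  0.2  -0.04]
```

View pics/s9.png

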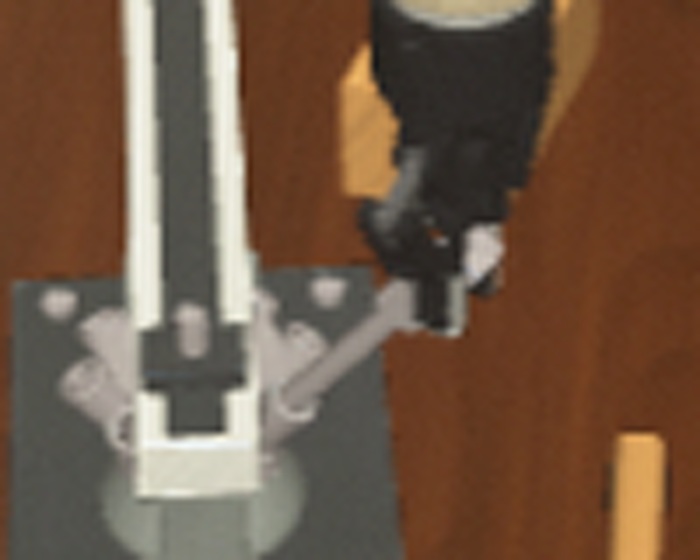

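```bash
python3 - <<'E'
from h import *
import cv2
b=cv2.imread("pics/s7f.png")
x0,y0,k=270,185,14
z=cv2.resize(b[y0:y0+40,x0:x0+56],None,fx=k,fy=k,interpolation=cv2.INTER_CUBIC)
C=np.array([.6224,-.0288,.026]);t=np.radians(35)
for a in (21.3-0,336.3,111.3,156.3,201.3):
    ph=np.radians(a);u=np.array([np.sin(t)*np.cos(ph),np.sin(t)*np.sin(ph),np.cos(t)])
    p=proj(SD,C+.0953*u);q=(int((p[0]-x0+.5)*k),int((p[1]-y0+.5)*k));print(a,p,q);cv2.circle(z,q,4,(0,255,0),-1)
cv2.imwrite("pics/s7zz.png",z)
E
```

```text
21.3 (np.float64(280.88477925845456), np.float64(203.2745199598066)) (159, 262)
336.3 (np.float64(283.31300934232235), np.float64(194.80933601539257)) (193, 144)
111.3 (np.float64(301.0735680332665), np.float64(211.42055712527096)) (442, 376)
156.3 (np.float64(311.5712841040423), np.float64(205.96096927901493)) (588, 300)
201.3 (np.float64(313.40435972777095), np.float64(197.39070245925535)) (614, 180)
```

View pics/s7zz.png

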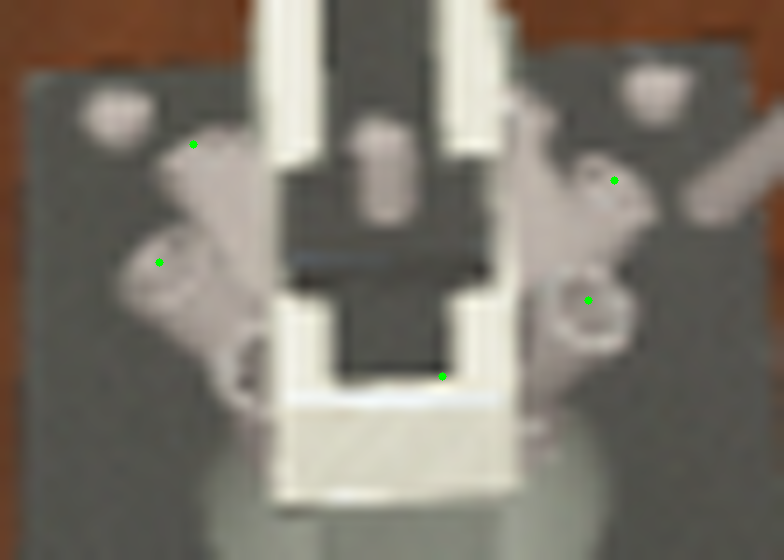

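```bash
python3 - <<'E'
from h import *
import cv2
s=st();c=capture("side");b=np.ascontiguousarray(c["frame"][:,:,::-1]);cv2.imwrite("pics/s9f.png",b)
c2=capture("scene");cv2.imwrite("pics/c9f.png",c2["frame"][:,:,::-1])
z=cv2.resize(b[190:220,295:335],None,fx=18,fy=18,interpolation=cv2.INTER_CUBIC);cv2.imwrite("pics/s9z.png",z)
e=cv2.imread("pics/c9f.png");cv2.imwrite("pics/c9z.png",cv2.resize(e[150:250,270:390],None,fx=6,fy=6,interpolation=cv2.INTER_CUBIC))
E
```

```text
t7.25 p [495.7  26.6 220.4] xyaw 156.38 tilt [-0.001 -0.    -1.   ] F [-0.7 -0.7 -2.7] w 23.5 q [ 0.35  0.34 -0.64  1.89  0.24  0.99  0.76]
```

View pics/s9z.png

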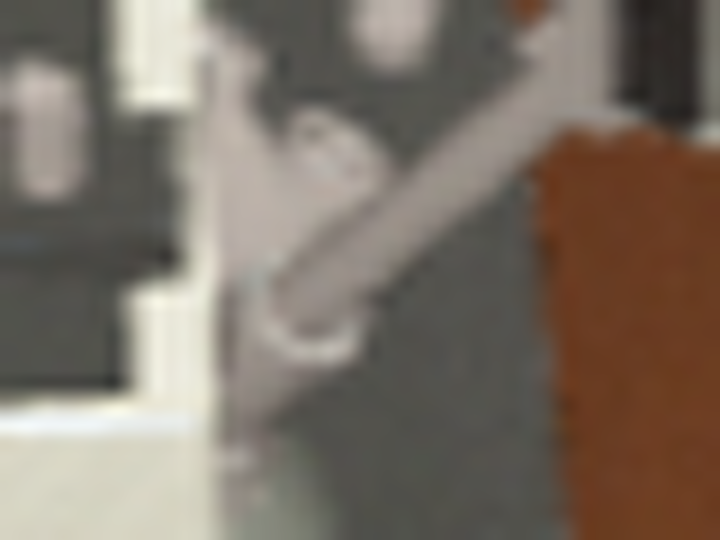

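View pics/c9z.png

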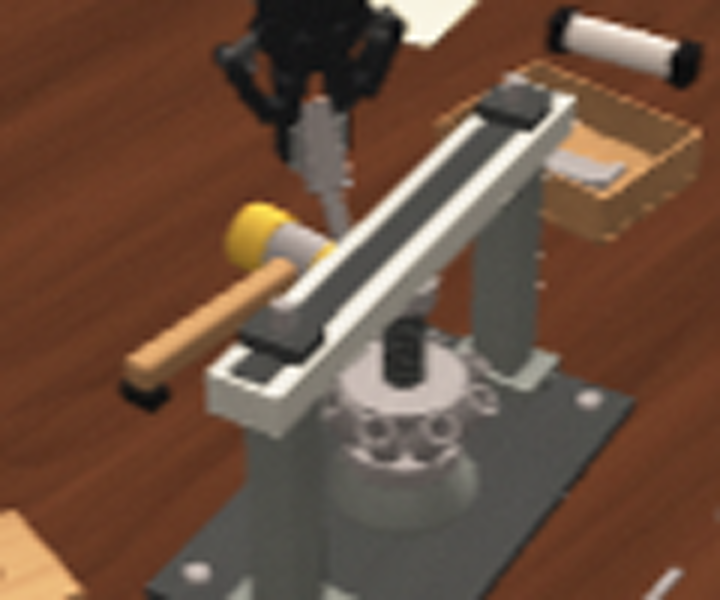

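```bash
python3 -m inch '[[[0.15,-0.06,-0.38,0,1],[0.16,-0.07,-0.37,0,1],[0,0,0,0,1]]]'; python3 -m inch '[[[0.26,-0.12,-0.41,0,1],[0,0,0,0,1]]]'; python3 - <<'E'
from h import *
import cv2
s=st();print(s['ft_torque'].round(2));c=capture("side");b=np.ascontiguousarray(c["frame"][:,:,::-1])
z=cv2.resize(b[190:220,295:335],None,fx=18,fy=18,interpolation=cv2.INTER_CUBIC);cv2.imwrite("pics/s10z.png",z)
E
```

```text
time_s: 7.6
eef_pos: [0.4993, 0.0253, 0.2129]
ee_rot: [0.205, 0.979, -0.0, 0.0]
force: [0.4, -0.1, -2.7]
grip_width: 0.0234
time_s: 7.77
eef_pos: [0.502, 0.024, 0.2088]
ee_rot: [0.205, 0.979, -0.0, 0.0]
force: [0.2, 0.1, -3.1]
grip_width: 0.0229
t7.77 p [502.   24.  208.8] xyaw 156.38 tilt [ 0. -0. -1.] F [ 0.2  0.1 -3.1] w 22.9 q [ 0.34  0.36 -0.63  1.89  0.26  0.97  0.75]
[ 0.03  0.03 -0.09]
```

View pics/s10z.png

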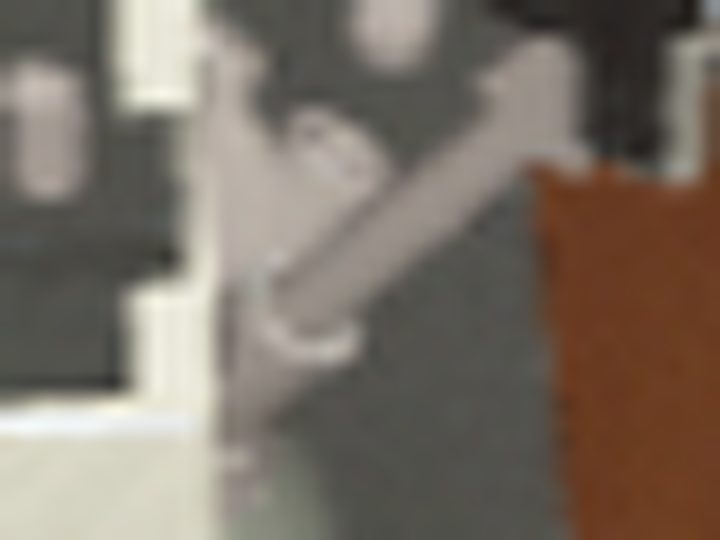

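```bash
python3 -m inch '[[[0.27,-0.12,-0.41,0,1],[0.27,-0.12,-0.35,0,1],[0,0,0,0,1]]]'; python3 - <<'E'
from h import *
s=st();print(s['ft_torque'].round(2));
E
```

```text
time_s: 8.07
eef_pos: [0.5073, 0.0216, 0.201]
ee_rot: [0.205, 0.979, -0.0, -0.0]
force: [-0.1, -0.2, -3.2]
grip_width: 0.0232
t8.07 p [507.3  21.6 201. ] xyaw 156.38 tilt [-0.  0. -1.] F [-0.1 -0.2 -3.2] w 23.2 q [ 0.34  0.38 -0.63  1.89  0.27  0.96  0.75]
[0.06 0.01 0.05]
```

```bash
python3 -m inch '[[[0.15,-0.07,-0.24,0,1],[0,0,0,0,1]]]'; cat >> h.py <<'E'
C=np.array([.6224,-.0288])
def arc(r,p0,n,step=6):
    for i in range(n):
        a=np.radians(p0+step*(i+.5));c=2*r*np.sin(np.radians(step/2))*100
        print('[%.2f,%.2f,0,%.4f,1]'%(-c*np.sin(a),c*np.cos(a),np.radians(step)),end=',')
    print()
def pol(s): d=s['eef_pos'][:2]-C;print('r %.4f phi %.2f'%(np.hypot(*d),np.degrees(np.arctan2(d[1],d[0]))%360))
E
python3 - <<'E'
from h import *
s=st();pol(s);d=s['eef_pos'][:2]-C
arc(np.hypot(*d),np.degrees(np.arctan2(d[1],d[0])),8)
E
```

```text
time_s: 8.23
eef_pos: [0.5086, 0.0212, 0.199]
ee_rot: [0.205, 0.979, 0.0, -0.0]
force: [-0.3, -0.6, -3.3]
grip_width: 0.0233
t8.23 p [508.6  21.2 199. ] xyaw 156.39 tilt [-0.  0. -1.] F [-0.3 -0.6 -3.3] w 23.3 q [ 0.34  0.38 -0.63  1.89  0.27  0.96  0.75]
r 0.1243 phi 156.29
[-0.46,-1.22,0,0.1047,1],[-0.33,-1.26,0,0.1047,1],[-0.20,-1.29,0,0.1047,1],[-0.06,-1.30,0,0.1047,1],[0.07,-1.30,0,0.1047,1],[0.21,-1.28,0,0.1047,1],[0.34,-1.25,0,0.1047,1],[0.47,-1.21,0,0.1047,1],
```

```bash
python3 -m inch '[[[-0.46,-1.22,0,0.1047,1],[-0.33,-1.26,0,0.1047,1]]]';python3 -m inch '[[[-0.2,-1.29,0,0.1047,1],[-0.06,-1.3,0,0.1047,1],[0.07,-1.3,0,0.1047,1]]]'; python3 - <<'E'
from h import *
s=st();pol(s);print(s['ft_torque'].round(2));
E
python3 -m inch '[[[0.21,-1.28,0,0.1047,1],[0.34,-1.25,0,0.1047,1],[0.47,-1.21,0,0.1047,1],[0,0,0,0,1]]]'; python3 - <<'E'
from h import *
import cv2
s=st();pol(s);print(s['ft_torque'].round(2));c=capture("side");b=np.ascontiguousarray(c["frame"][:,:,::-1])
cv2.imwrite("pics/s11f.png",b)
z=cv2.resize(b[160:230,270:370],None,fx=7,fy=7,interpolation=cv2.INTER_CUBIC);cv2.imwrite("pics/s11z.png",z)
E
```

```text
time_s: 8.4
eef_pos: [0.5009, -0.0011, 0.1996]
ee_rot: [0.097, 0.995, 0.001, 0.001]
force: [2.6, 5.2, -7.2]
grip_width: 0.0233
time_s: 8.65
eef_pos: [0.4983, -0.0403, 0.1995]
ee_rot: [-0.06, 0.998, 0.001, 0.0]
force: [0.6, 7.6, -5.1]
grip_width: 0.0232
t8.65 p [498.3 -40.3 199.5] xyaw -173.13 tilt [ 0.     0.003 -1.   ] F [ 0.6  7.6 -5.1] w 23.2 q [ 0.55  0.39 -0.74  1.9   0.32  0.97  1.35]
r 0.1247 phi 185.29
[2.08 0.19 0.48]
time_s: 8.98
eef_pos: [0.509, -0.0804, 0.1991]
ee_rot: [-0.213, 0.977, 0.001, -0.0]
force: [-3.1, 5.0, 0.5]
grip_width: 0.0231
t8.98 p [509.  -80.4 199.1] xyaw -155.35 tilt [-0.001  0.002 -1.   ] F [-3.1  5.   0.5] w 23.1 q [ 0.65  0.44 -0.8   1.86  0.37  1.    1.7 ]
r 0.1246 phi 204.47
[1.31 0.66 0.37]
```

View pics/s11z.png

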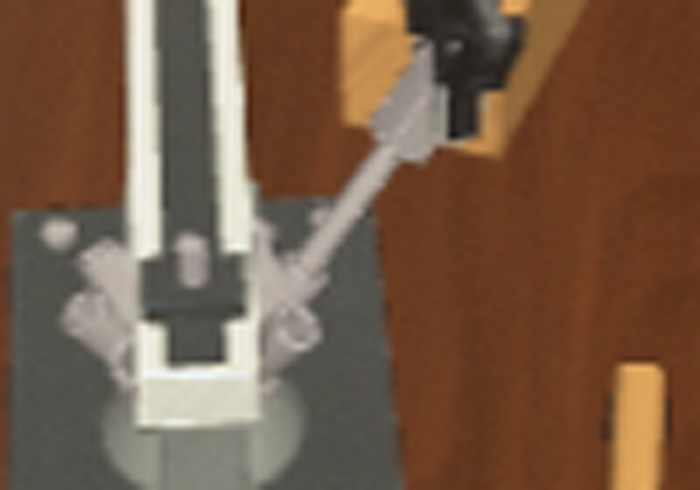

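```bash
python3 - <<'E'
from h import *
arc(.1246,204.4,5)
E
```

```text
[0.60,-1.16,0,0.1047,1],[0.72,-1.09,0,0.1047,1],[0.83,-1.01,0,0.1047,1],[0.93,-0.92,0,0.1047,1],[1.02,-0.81,0,0.1047,1],
```

```bash
python3 -m inch '[[[0.6,-1.16,0,0.1047,1],[0.72,-1.09,0,0.1047,1],[0.83,-1.01,0,0.1047,1]]]';python3 -m inch '[[[0.93,-0.92,0,0.1047,1],[1.02,-0.81,0,0.1047,1],[0,0,0,0,1]]]'; python3 - <<'E'
from h import *
import cv2
s=st();pol(s);print(s['ft_torque'].round(2));c=capture("side");b=np.ascontiguousarray(c["frame"][:,:,::-1])
cv2.imwrite("pics/s12f.png",b)
z=cv2.resize(b[160:230,270:370],None,fx=7,fy=7,interpolation=cv2.INTER_CUBIC);cv2.imwrite("pics/s12z.png",z)
E
```

```text
time_s: 9.28
eef_pos: [0.5289, -0.1106, 0.1992]
ee_rot: [-0.363, 0.932, 0.001, -0.001]
force: [-4.5, 5.0, 0.2]
grip_width: 0.0236
time_s: 9.53
eef_pos: [0.5499, -0.1299, 0.1988]
ee_rot: [-0.458, 0.889, 0.001, -0.001]
force: [-4.8, 1.1, 0.3]
grip_width: 0.0231
t9.53 p [ 549.9 -129.9  198.8] xyaw -125.54 tilt [-0.002  0.001 -1.   ] F [-4.8  1.1  0.3] w 23.1 q [ 0.75  0.55 -0.89  1.74  0.48  1.08  2.22]
r 0.1244 phi 234.36
[0.83 1.27 0.34]
```

View pics/s12z.png

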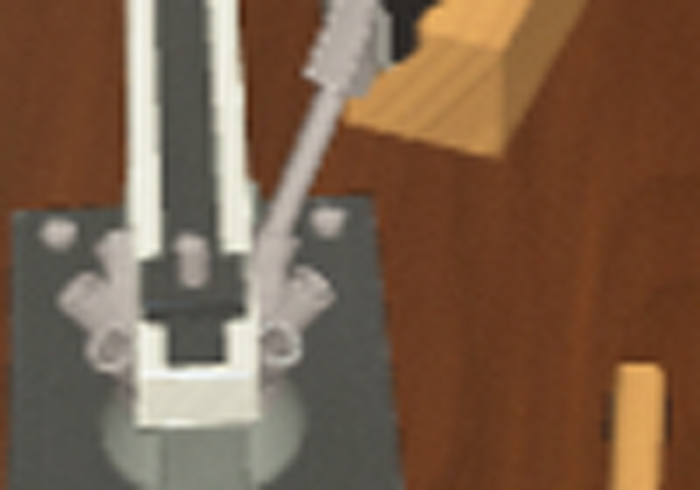

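```bash
python3 - <<'E'
from h import *
import cv2
b=cv2.imread("pics/s12f.png")
x0,y0,k=270,185,14
z=cv2.resize(b[y0:y0+40,x0:x0+56],None,fx=k,fy=k,interpolation=cv2.INTER_CUBIC)
for a0,col in ((142,(0,0,255)),(145,(0,255,0))):
  for j in range(8):
    ph=np.radians(a0+45*j);p=proj(SD,[C[0]+.055*np.cos(ph),C[1]+.055*np.sin(ph),.104]);q=(int((p[0]+.35-x0+.5)*k),int((p[1]+.65-y0+.5)*k));cv2.circle(z,q,4,col,-1)
cv2.imwrite("pics/s12zz.png",z)
E
```

```text
(no output)
```

View pics/s12zz.png

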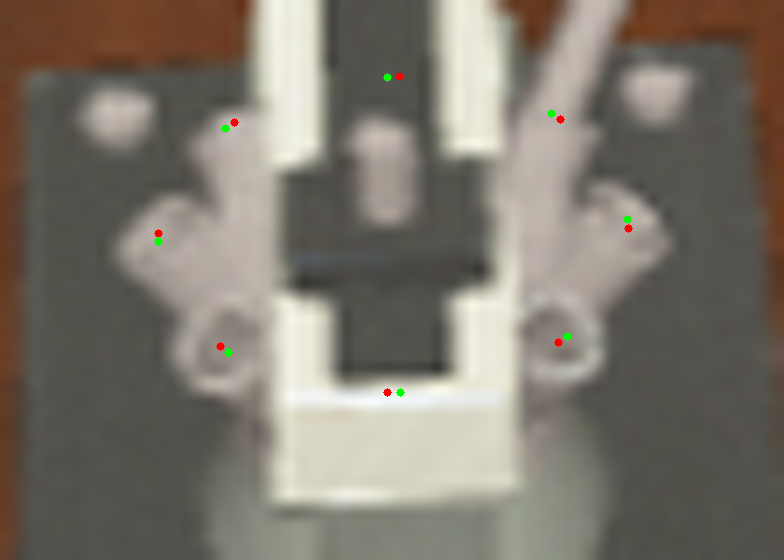

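```bash
python3 -m inch '[[[-0.39,-0.55,0.97,0,1],[-0.39,-0.55,0.97,0,1],[-0.39,-0.55,0.97,0,1],[-0.39,-0.55,0.97,0,1],[0,0,1.5,0,1]]]'; python3 - <<'E'
from h import *
s=st();pol(s);d=s['eef_pos'][:2]-C
arc(np.hypot(*d),np.degrees(np.arctan2(d[1],d[0]))%360,13,-91.6/13)
E
```

```text
time_s: 10.0
eef_pos: [0.533, -0.154, 0.2541]
ee_rot: [-0.455, 0.89, -0.001, -0.001]
force: [0.2, -0.9, -2.8]
grip_width: 0.0236
t10.00 p [ 533.  -154.   254.1] xyaw -125.83 tilt [-0.001 -0.002 -1.   ] F [ 0.2 -0.9 -2.8] w 23.6 q [ 0.84  0.48 -0.93  1.7   0.42  1.18  2.32]
r 0.1539 phi 234.49
[-1.47,1.19,0,-0.1230,1],[-1.31,1.36,0,-0.1230,1],[-1.13,1.51,0,-0.1230,1],[-0.94,1.64,0,-0.1230,1],[-0.73,1.74,0,-0.1230,1],[-0.51,1.82,0,-0.1230,1],[-0.29,1.87,0,-0.1230,1],[-0.05,1.89,0,-0.1230,1],[0.18,1.88,0,-0.1230,1],[0.41,1.85,0,-0.1230,1],[0.63,1.78,0,-0.1230,1],[0.84,1.69,0,-0.1230,1],[1.05,1.58,0,-0.1230,1],
```

```bash
python3 -m inch '[[[-1.47,1.19,0,-0.123,1],[-1.31,1.36,0,-0.123,1],[-1.13,1.51,0,-0.123,1],[-0.94,1.64,0,-0.123,1],[-0.73,1.74,0,-0.123,1]]]'; python3 -m inch '[[[-0.51,1.82,0,-0.123,1],[-0.29,1.87,0,-0.123,1],[-0.05,1.89,0,-0.123,1],[0.18,1.88,0,-0.123,1],[0.41,1.85,0,-0.123,1]]]'; python3 -m inch '[[[0.63,1.78,0,-0.123,1],[0.84,1.69,0,-0.123,1],[1.05,1.58,0,-0.123,1],[0,0,0,0,1],[0,0,0,0,1]]]'; python3 - <<'E'
from h import *
import cv2
s=st();pol(s);c=capture("side");b=np.ascontiguousarray(c["frame"][:,:,::-1])
cv2.imwrite("pics/s13f.png",b)
p=np.radians(142.8);
for r,z in((.1514,.2376),(.1244,.1990)):
    print((np.array([C[0]+r*np.cos(p),C[1]+r*np.sin(p),z])-s['eef_pos'])*100)
z=cv2.resize(b[190:230,295:355],None,fx=13,fy=13,interpolation=cv2.INTER_CUBIC);cv2.imwrite("pics/s13z.png",z)
E
```

```text
time_s: 10.42
eef_pos: [0.4777, -0.0776, 0.2545]
ee_rot: [-0.162, 0.987, -0.001, 0.001]
force: [0.2, 1.0, -3.2]
grip_width: 0.0233
time_s: 10.83
eef_pos: [0.4757, 0.0161, 0.2546]
ee_rot: [0.144, 0.99, -0.0, 0.001]
force: [0.6, 0.4, -2.4]
grip_width: 0.023
time_s: 11.25
eef_pos: [0.5015, 0.067, 0.2544]
ee_rot: [0.318, 0.948, 0.001, 0.001]
force: [-0.9, -0.3, -3.5]
grip_width: 0.0236
t11.25 p [501.5  67.  254.4] xyaw 142.88 tilt [ 0.002  0.    -1.   ] F [-0.9 -0.3 -3.5] w 23.6 q [ 0.3   0.32 -0.68  1.82  0.23  1.08  0.46]
r 0.1543 phi 141.59
[ 0.02867815 -0.43019827 -1.6754088 ]
[ 2.17930893 -2.06261588 -5.5354088 ]
```

View pics/s13z.png

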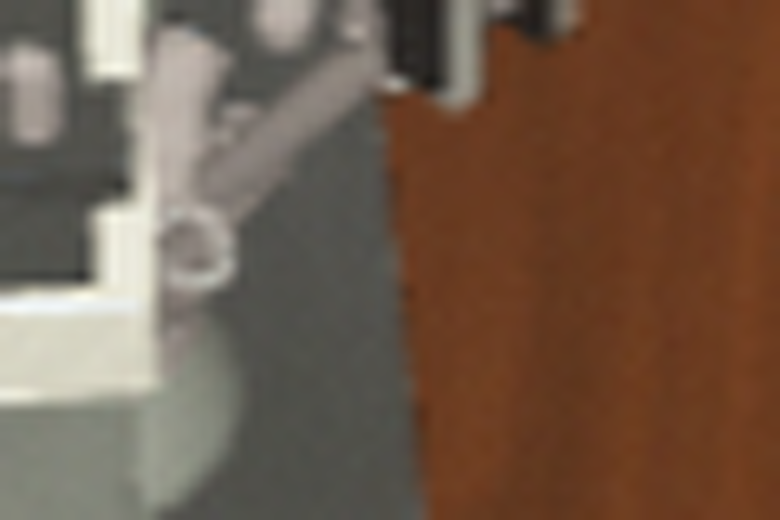

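```bash
python3 -m inch '[[[-0.03,-0.28,-0.8,0.009,1],[-0.03,-0.27,-0.88,0,1],[0,0,0,0,1],[0,0,0,0,1]]]'; python3 - <<'E'
from h import *
s=st();pol(s)
E
python3 -m inch '[[[0.43,-0.32,-0.77,0,1],[0.43,-0.32,-0.77,0,1],[0,0,0,0,1]]]'; python3 - <<'E'
from h import *
import cv2
s=st();pol(s);c=capture("side");b=np.ascontiguousarray(c["frame"][:,:,::-1])
cv2.imwrite("pics/s14f.png",b)
z=cv2.resize(b[190:230,295:355],None,fx=13,fy=13,interpolation=cv2.INTER_CUBIC);cv2.imwrite("pics/s14z.png",z)
E
```

```text
time_s: 11.63
eef_pos: [0.4997, 0.0595, 0.2355]
ee_rot: [0.316, 0.949, -0.001, -0.001]
force: [0.7, 1.0, -2.1]
grip_width: 0.0233
t11.63 p [499.7  59.5 235.5] xyaw 143.22 tilt [-0.002 -0.001 -1.   ] F [ 0.7  1.  -2.1] w 23.3 q [ 0.3   0.34 -0.67  1.85  0.24  1.04  0.46]
r 0.1511 phi 144.25
time_s: 11.88
eef_pos: [0.51, 0.0535, 0.2195]
ee_rot: [0.315, 0.949, 0.0, -0.0]
force: [2.2, 1.0, -3.3]
grip_width: 0.0234
t11.88 p [510.   53.5 219.5] xyaw 143.24 tilt [-0.  0. -1.] F [ 2.2  1.  -3.3] w 23.4 q [ 0.3   0.37 -0.66  1.85  0.26  1.01  0.46]
r 0.1393 phi 143.79
```

View pics/s14z.png

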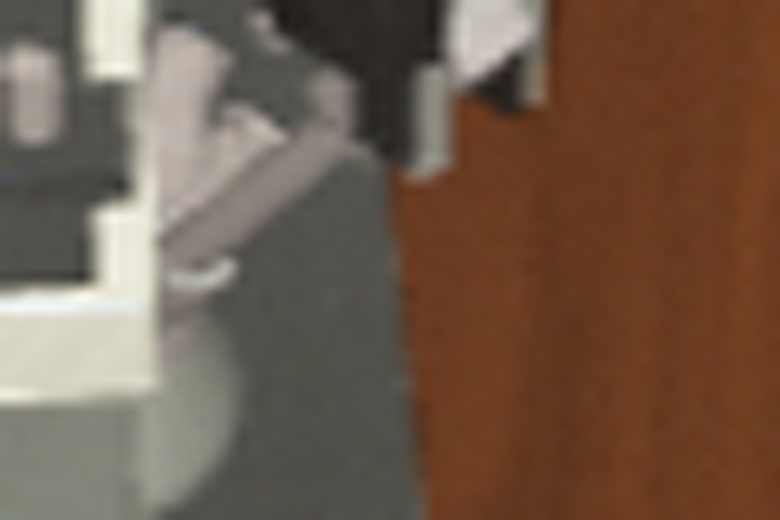

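```bash
python3 -m inch '[[[0.43,-0.32,-0.77,0,1],[0,0,0,0,1]]]'; python3 - <<'E'
from h import *
import cv2
s=st();pol(s);print(s['ft_torque'].round(2));c=capture("side");b=np.ascontiguousarray(c["frame"][:,:,::-1])
z=cv2.resize(b[190:230,295:355],None,fx=13,fy=13,interpolation=cv2.INTER_CUBIC);cv2.imwrite("pics/s15z.png",z)
E
```

```text
time_s: 12.1
eef_pos: [0.514, 0.0506, 0.2122]
ee_rot: [0.315, 0.949, 0.0, -0.0]
force: [3.0, 1.4, -4.5]
grip_width: 0.0234
t12.10 p [514.   50.6 212.2] xyaw 143.27 tilt [-0.  0. -1.] F [ 3.   1.4 -4.5] w 23.4 q [ 0.3   0.38 -0.65  1.85  0.27  1.    0.46]
r 0.1344 phi 143.77
[ 0.38 -0.9   0.21]
```

View pics/s15z.png

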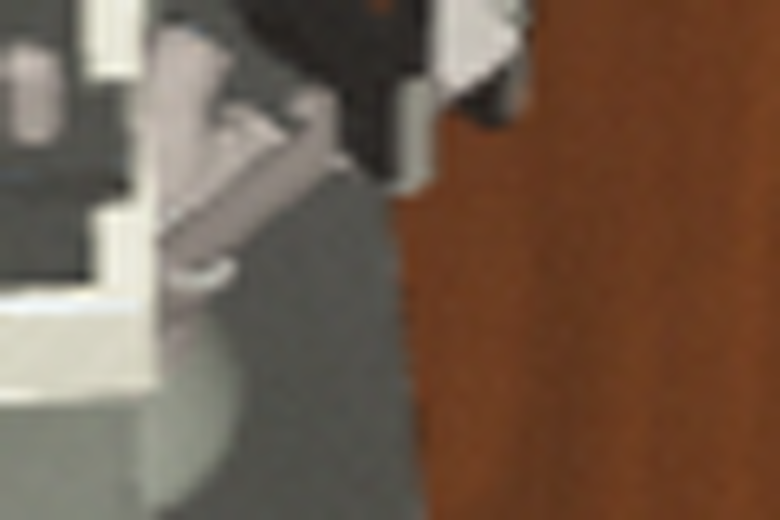

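```bash
python3 -m inch '[[[0.38,-0.28,-0.65,0,1],[0.4,-0.3,-0.65,0,1],[0,0,0,0,1]]]'; python3 - <<'E'
from h import *
s=st();pol(s);print(s['ft_torque'].round(2));d=s['eef_pos'][:2]-C
arc(np.hypot(*d),np.degrees(np.arctan2(d[1],d[0]))%360,11)
E
```

```text
time_s: 12.4
eef_pos: [0.5218, 0.0449, 0.199]
ee_rot: [0.315, 0.949, 0.0, -0.0]
force: [2.0, 2.3, -3.4]
grip_width: 0.0233
t12.40 p [521.8  44.9 199. ] xyaw 143.26 tilt [-0.     0.001 -1.   ] F [ 2.   2.3 -3.4] w 23.3 q [ 0.3   0.41 -0.64  1.85  0.29  0.98  0.46]
r 0.1247 phi 143.76
[ 0.61 -0.68  0.25]
[-0.72,-1.09,0,0.1047,1],[-0.60,-1.16,0,0.1047,1],[-0.47,-1.22,0,0.1047,1],[-0.34,-1.26,0,0.1047,1],[-0.21,-1.29,0,0.1047,1],[-0.07,-1.30,0,0.1047,1],[0.06,-1.30,0,0.1047,1],[0.20,-1.29,0,0.1047,1],[0.33,-1.26,0,0.1047,1],[0.46,-1.22,0,0.1047,1],[0.59,-1.17,0,0.1047,1],
```

```bash
python3 -m inch '[[[-0.72,-1.09,0,0.1047,1],[-0.6,-1.16,0,0.1047,1],[-0.47,-1.22,0,0.1047,1]]]'; python3 -m inch '[[[-0.34,-1.26,0,0.1047,1],[-0.21,-1.29,0,0.1047,1],[-0.07,-1.3,0,0.1047,1]]]'; python3 -m inch '[[[0.06,-1.3,0,0.1047,1],[0.2,-1.29,0,0.1047,1],[0,0,0,0,1]]]';python3 - <<'E'
from h import *
import cv2
s=st();pol(s);print(s['ft_torque'].round(2));c=capture("side");b=np.ascontiguousarray(c["frame"][:,:,::-1])
z=cv2.resize(b[160:230,270:370],None,fx=7,fy=7,interpolation=cv2.INTER_CUBIC);cv2.imwrite("pics/s16z.png",z)
E
```

```text
time_s: 12.65
eef_pos: [0.5039, 0.0128, 0.2005]
ee_rot: [0.159, 0.987, 0.002, 0.001]
force: [4.1, 6.6, -7.2]
grip_width: 0.0234
time_s: 12.9
eef_pos: [0.4969, -0.0258, 0.2004]
ee_rot: [0.002, 1.0, 0.002, 0.0]
force: [1.1, 7.7, -4.1]
grip_width: 0.0238
time_s: 13.15
eef_pos: [0.4996, -0.0545, 0.2]
ee_rot: [-0.1, 0.995, 0.001, -0.0]
force: [-0.7, 4.8, -0.5]
grip_width: 0.0235
t13.15 p [499.6 -54.5 200. ] xyaw -168.48 tilt [-0.001  0.001 -1.   ] F [-0.7  4.8 -0.5] w 23.5 q [ 0.64  0.43 -0.84  1.89  0.37  0.99  1.41]
r 0.1255 phi 191.82
[1.57 0.17 0.45]
```

View pics/s16z.png

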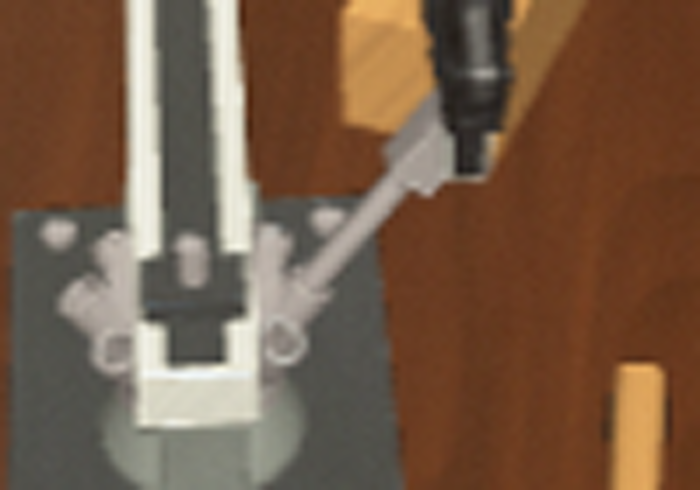

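```bash
python3 -m inch '[[[0.15,-0.64,0,0.0524,1],[0.18,-0.63,0,0.0524,1],[0.22,-0.62,0,0.0524,1],[0,0,0,0,1]]]'; python3 - <<'E'
from h import *
s=st();pol(s);print(s['ft_torque'].round(2))
E
python3 -m inch '[[[0.25,-0.61,0,0.0524,1],[0,0,0,0,1]]]'; python3 - <<'E'
from h import *
s=st();pol(s);print(s['ft_torque'].round(2))
E
```

```text
time_s: 13.53
eef_pos: [0.5047, -0.0719, 0.2]
ee_rot: [-0.176, 0.984, 0.001, -0.001]
force: [-3.1, 4.7, -0.2]
grip_width: 0.0234
t13.53 p [504.7 -71.9 200. ] xyaw -159.73 tilt [-0.002  0.001 -1.   ] F [-3.1  4.7 -0.2] w 23.4 q [ 0.69  0.45 -0.87  1.87  0.4   1.01  1.57]
r 0.1254 phi 200.10
[1.62 0.6  0.38]
time_s: 13.7
eef_pos: [0.5071, -0.0778, 0.2]
ee_rot: [-0.201, 0.98, 0.001, -0.001]
force: [-2.6, 5.6, -0.5]
grip_width: 0.0235
t13.70 p [507.1 -77.8 200. ] xyaw -156.76 tilt [-0.002  0.001 -1.   ] F [-2.6  5.6 -0.5] w 23.5 q [ 0.7   0.46 -0.88  1.86  0.41  1.02  1.63]
r 0.1253 phi 203.01
[1.68 0.7  0.4 ]
```

```bash
for i in 1; do python3 -m inch '[[[0.18,-0.4,0,0.035,1],[0,0,0,0,1]]]'; done; python3 - <<'E'
from h import *
s=st();pol(s);print(s['ft_torque'].round(2))
E
python3 -m inch '[[[0.19,-0.39,0,0.035,1],[0,0,0,0,1]]]'; python3 - <<'E'
from h import *
s=st();pol(s);print(s['ft_torque'].round(2))
E
```

```text
time_s: 13.87
eef_pos: [0.5088, -0.0815, 0.1999]
ee_rot: [-0.218, 0.976, 0.001, -0.001]
force: [-2.4, 6.3, -0.7]
grip_width: 0.0229
t13.87 p [508.8 -81.5 199.9] xyaw -154.80 tilt [-0.002  0.001 -1.   ] F [-2.4  6.3 -0.7] w 22.9 q [ 0.71  0.46 -0.88  1.86  0.42  1.02  1.66]
r 0.1253 phi 204.87
[1.7  0.71 0.44]
time_s: 14.03
eef_pos: [0.5104, -0.085, 0.1999]
ee_rot: [-0.235, 0.972, 0.001, -0.001]
force: [-4.9, 6.6, 0.6]
grip_width: 0.0235
t14.03 p [510.4 -85.  199.9] xyaw -152.78 tilt [-0.002  0.001 -1.   ] F [-4.9  6.6  0.6] w 23.5 q [ 0.72  0.47 -0.89  1.85  0.42  1.03  1.7 ]
r 0.1253 phi 206.64
[1.97 1.02 0.52]
```

```bash
python3 -m inch '[[[0.2,-0.38,0,0.035,1],[0,0,0,0,1]]]'; python3 - <<'E'
from h import *
s=st();pol(s);print(s['ft_torque'].round(2))
E
python3 -m inch '[[[0.22,-0.38,0,0.035,1],[0,0,0,0,1]]]'; python3 - <<'E'
from h import *
import cv2
s=st();pol(s);print(s['ft_torque'].round(2));c=capture("side");b=np.ascontiguousarray(c["frame"][:,:,::-1])
cv2.imwrite("pics/s17f.png",b)
x0,y0,k=270,185,14
z=cv2.resize(b[y0:y0+40,x0:x0+56],None,fx=k,fy=k,interpolation=cv2.INTER_CUBIC)
for a0,col in ((156,(0,0,255)),(159,(0,255,0)),(162,(255,0,0))):
  for j in range(8):
    ph=np.radians(a0+45*j);p=proj(SD,[C[0]+.055*np.cos(ph),C[1]+.055*np.sin(ph),.104]);q=(int((p[0]+.35-x0+.5)*k),int((p[1]+.65-y0+.5)*k));cv2.circle(z,q,4,col,-1)
cv2.imwrite("pics/s17zz.png",z)
c=capture("scene");e=np.ascontiguousarray(c["frame"][:,:,::-1]);cv2.imwrite("pics/c17z.png",cv2.resize(e[150:250,270:390],None,fx=6,fy=6,interpolation=cv2.INTER_CUBIC))
E
```

```text
time_s: 14.2
eef_pos: [0.5117, -0.0878, 0.1998]
ee_rot: [-0.253, 0.968, 0.002, -0.001]
force: [-6.8, 8.9, 2.7]
grip_width: 0.0231
t14.20 p [511.7 -87.8 199.8] xyaw -150.71 tilt [-0.004  0.002 -1.   ] F [-6.8  8.9  2.7] w 23.1 q [ 0.73  0.48 -0.9   1.85  0.43  1.03  1.74]
r 0.1254 phi 208.07
[2.71 1.61 0.74]
time_s: 14.37
eef_pos: [0.5133, -0.0906, 0.1997]
ee_rot: [-0.27, 0.963, 0.002, -0.002]
force: [-9.0, 11.4, 4.6]
grip_width: 0.0234
t14.37 p [513.3 -90.6 199.7] xyaw -148.65 tilt [-0.005  0.003 -1.   ] F [-9.  11.4  4.6] w 23.4 q [ 0.74  0.48 -0.91  1.84  0.44  1.04  1.77]
r 0.1253 phi 209.53
[3.44 2.18 0.78]
```

View pics/s17zz.png

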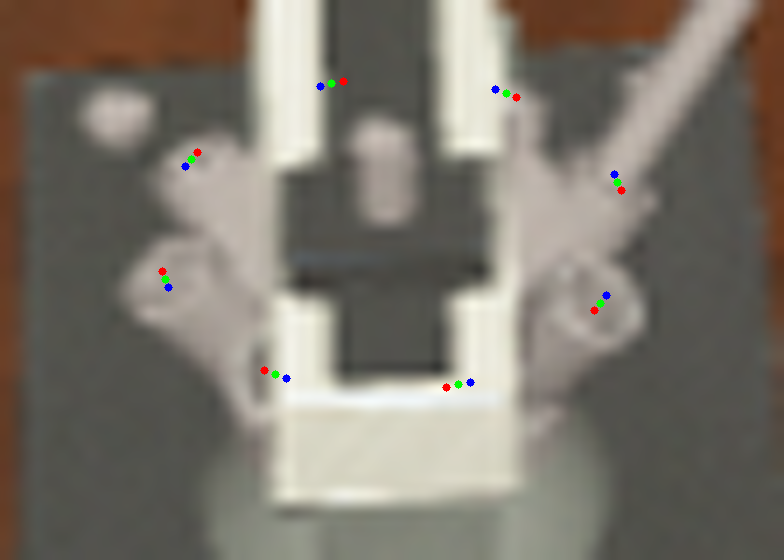

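View pics/c17z.png

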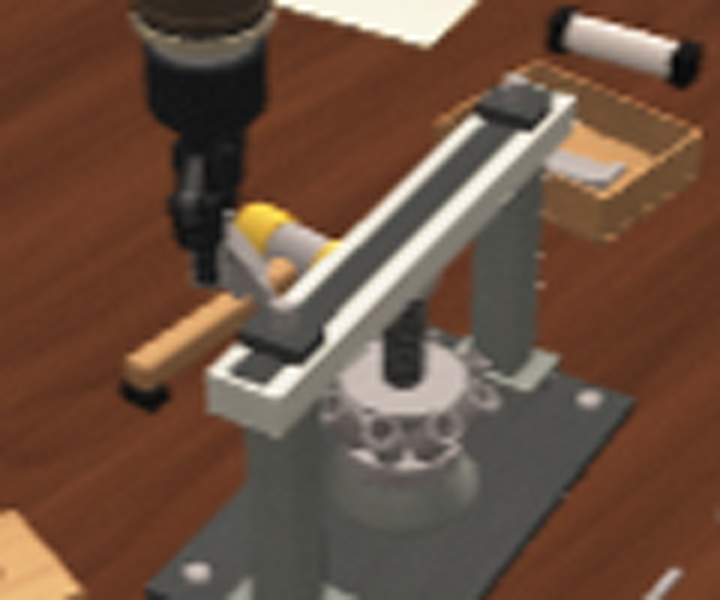

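```bash
python3 -m inch '[[[0.22,-0.37,0,0.02,1],[0.2,-0.35,0,0,1],[0,0,0,0,1],[0,0,0,0,1]]]'; python3 - <<'E'
from h import *
import cv2
s=st();pol(s);print(s['ft_torque'].round(2));c=capture("side");b=np.ascontiguousarray(c["frame"][:,:,::-1])
cv2.imwrite("pics/s18f.png",b)
z=cv2.resize(b[150:220,270:370],None,fx=7,fy=7,interpolation=cv2.INTER_CUBIC);cv2.imwrite("pics/s18z.png",z)
e=cv2.imread("pics/s17f.png");x=cv2.absdiff(b[190:215,275:300],e[190:215,275:300]);print(x.mean(),x.max())
E
```

```text
time_s: 14.8
eef_pos: [0.5154, -0.0942, 0.1996]
ee_rot: [-0.281, 0.96, 0.004, -0.003]
force: [-18.7, 19.9, 11.2]
grip_width: 0.0234
t14.80 p [515.4 -94.2 199.6] xyaw -147.40 tilt [-0.009  0.006 -1.   ] F [-18.7  19.9  11.2] w 23.4 q [ 0.74  0.49 -0.91  1.83  0.44  1.05  1.8 ]
r 0.1254 phi 211.40
[5.7  4.28 1.19]
1.1146666666666667 7
```

View pics/s18z.png

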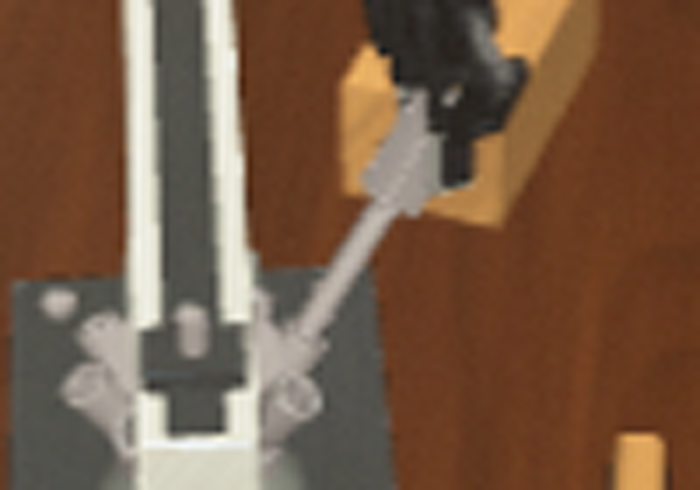

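```bash
python3 -m inch '[[[-0.2,0.35,0,0,1],[-0.22,0.37,0,-0.02,1],[-0.22,0.38,0,-0.035,1],[0,0,0,0,1],[0,0,0,0,1]]]'; python3 - <<'E'
from h import *
s=st();pol(s);print(s['ft_torque'].round(2))
E
```

```text
time_s: 15.27
eef_pos: [0.512, -0.0878, 0.2]
ee_rot: [-0.252, 0.968, 0.001, -0.001]
force: [-4.3, 7.9, -0.6]
grip_width: 0.0236
t15.27 p [512.  -87.8 200. ] xyaw -150.83 tilt [-0.002  0.001 -1.   ] F [-4.3  7.9 -0.6] w 23.6 q [ 0.73  0.48 -0.9   1.85  0.43  1.03  1.73]
r 0.1252 phi 208.13
[2.19 1.12 0.62]
```

```bash
python3 -m inch '[[[-0.18,0.34,0,-0.035,1],[0,0,0,0,1],[0,0,0,0,1]]]'; python3 - <<'E'
from h import *
s=st();pol(s);print(s['ft_torque'].round(2))
E
```

```text
time_s: 15.52
eef_pos: [0.5107, -0.0853, 0.2]
ee_rot: [-0.235, 0.972, 0.001, -0.001]
force: [-1.9, 6.7, -2.5]
grip_width: 0.0234
t15.52 p [510.7 -85.3 200. ] xyaw -152.84 tilt [-0.002  0.001 -1.   ] F [-1.9  6.7 -2.5] w 23.4 q [ 0.72  0.47 -0.89  1.85  0.42  1.02  1.7 ]
r 0.1252 phi 206.82
[1.72 0.76 0.5 ]
```

```bash
python3 -m inch '[[[-0.15,0.32,0,-0.02,1],[0,0,0,0,1],[0,0,0,0,1]]]'; python3 - <<'E'
from h import *
s=st();pol(s);print(s['ft_torque'].round(2))
E
```

```text
time_s: 15.77
eef_pos: [0.5098, -0.0835, 0.2002]
ee_rot: [-0.226, 0.974, -0.0, -0.0]
force: [0.3, 2.9, -3.3]
grip_width: 0.0231
t15.77 p [509.8 -83.5 200.2] xyaw -153.93 tilt [-0. -0. -1.] F [ 0.3  2.9 -3.3] w 23.1 q [ 0.71  0.47 -0.89  1.86  0.42  1.02  1.68]
r 0.1251 phi 205.92
[0.96 0.31 0.27]
```

```bash
python3 -m inch '[[[0.15,0.08,-0.25,0,1],[0,0,0,0,1]]]'; python3 - <<'E'
from h import *
s=st();pol(s);print(s['ft_torque'].round(2))
E
```

```text
time_s: 15.93
eef_pos: [0.511, -0.0832, 0.1978]
ee_rot: [-0.226, 0.974, -0.0, -0.001]
force: [-7.3, 2.2, 7.1]
grip_width: 0.0234
t15.93 p [511.  -83.2 197.8] xyaw -153.90 tilt [-0.002 -0.001 -1.   ] F [-7.3  2.2  7.1] w 23.4 q [ 0.71  0.47 -0.88  1.85  0.43  1.02  1.67]
r 0.1240 phi 206.01
[0.85 1.37 0.33]
```

```bash
python3 -m inch '[[[0,0,0,0,0],[0,0,0,0,-0.5],[0,0,0,0,-1],[0,0,0,0,-1],[0,0,0,0,-1]]]'; python3 - <<'E'
from h import *
s=st();pol(s)
E
python3 -m inch '[[[0,0,0,0,-1],[0,0,0,0,-1]]]'; python3 - <<'E'
from h import *
import cv2
s=st();c=capture("wrist");cv2.imwrite("pics/w20.png",c["frame"][:,:,::-1])
E
```

```text
time_s: 16.35
eef_pos: [0.5118, -0.0833, 0.1978]
ee_rot: [-0.226, 0.974, -0.0, 0.0]
force: [-0.1, 0.1, -0.1]
grip_width: 0.0818
t16.35 p [511.8 -83.3 197.8] xyaw -153.88 tilt [ 0. -0. -1.] F [-0.1  0.1 -0.1] w 81.8 q [ 0.71  0.47 -0.88  1.85  0.43  1.02  1.68]
r 0.1233 phi 206.24
time_s: 16.52
eef_pos: [0.5117, -0.0831, 0.1978]
ee_rot: [-0.226, 0.974, -0.0, 0.0]
force: [-0.0, 1.0, -0.6]
grip_width: 0.0856
t16.52 p [511.7 -83.1 197.8] xyaw -153.85 tilt [ 0. -0. -1.] F [-0.   1.  -0.6] w 85.6 q [ 0.71  0.47 -0.88  1.85  0.43  1.02  1.68]
```

View pics/w20.png

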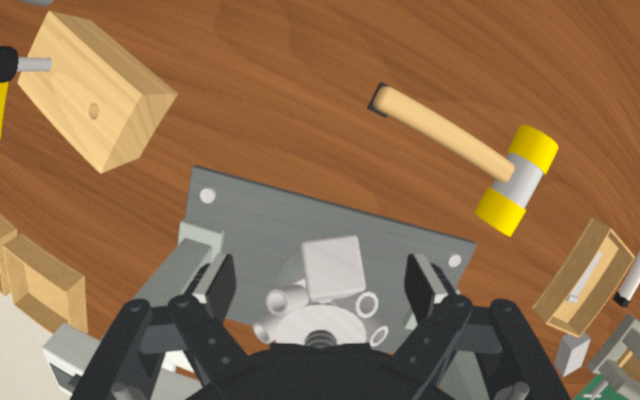

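Jaws are clear either side of the head, which stands at (333,265). Lifting straight up and away.

```bash
python3 -m inch '[[[0,0,1,0,-1],[0,0,2,0,-1],[0,0,3,0,-1],[0,0,3,0,-1],[-1,0,3,0,-1]]]'; python3 -m inch '[[[-2.5,0,1,0,-1],[-3,0,0,0,-1],[-3,0,0,0,-1],[0,0,0,0,-1],[0,0,0,0,-1]]]'; python3 - <<'E'
from h import *
import cv2
s=st();c=capture("wrist");cv2.imwrite("pics/w21.png",c["frame"][:,:,::-1])
c=capture("side");b=np.ascontiguousarray(c["frame"][:,:,::-1]);cv2.imwrite("pics/s21f.png",b)
cv2.imwrite("pics/s21z.png",cv2.resize(b[140:230,260:360],None,fx=6.5,fy=6.5,interpolation=cv2.INTER_CUBIC))
c=capture("scene");e=np.ascontiguousarray(c["frame"][:,:,::-1]);cv2.imwrite("pics/c21z.png",cv2.resize(e[150:250,270:390],None,fx=6,fy=6,interpolation=cv2.INTER_CUBIC))
e=cv2.imread("pics/s18f.png");x=cv2.absdiff(b[190:215,275:300],e[190:215,275:300]);print(x.mean(),x.max())
E
```

```text
time_s: 16.98
eef_pos: [0.5023, -0.0827, 0.3198]
ee_rot: [-0.226, 0.974, 0.0, 0.001]
force: [1.1, -0.0, -0.0]
grip_width: 0.0851
time_s: 17.4
eef_pos: [0.4156, -0.0833, 0.3287]
ee_rot: [-0.226, 0.974, -0.001, -0.0]
force: [-0.3, -1.2, 0.2]
grip_width: 0.0856
t17.40 p [415.6 -83.3 328.7] xyaw -153.93 tilt [ 0.001 -0.003 -1.   ] F [-0.3 -1.2  0.2] w 85.6 q [ 0.99  0.15 -1.01  1.85  0.14  1.21  1.96]
1.4933333333333334 6
```

View pics/s21z.png

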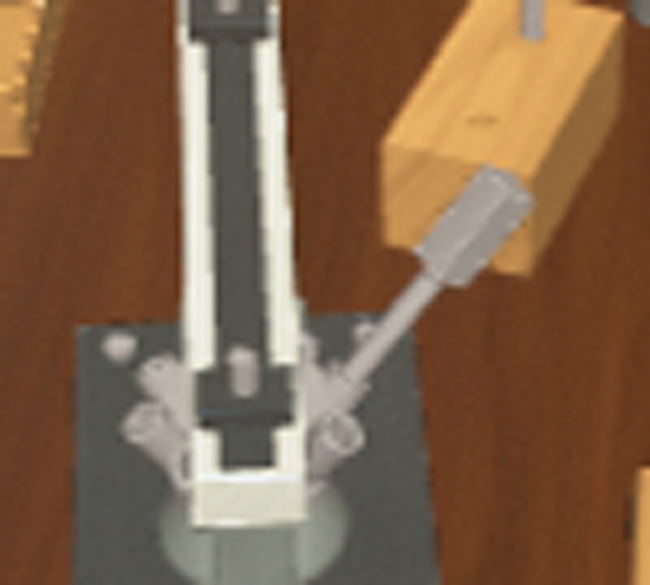

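View pics/c21z.png

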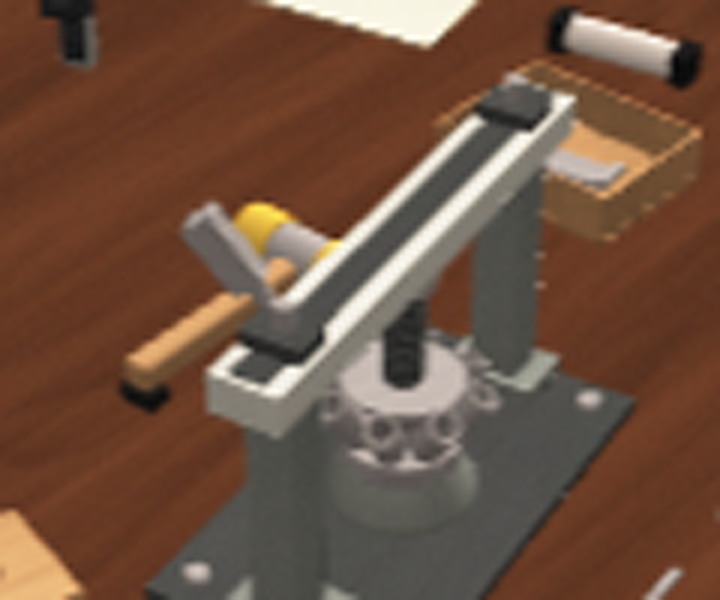

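View pics/w21.png

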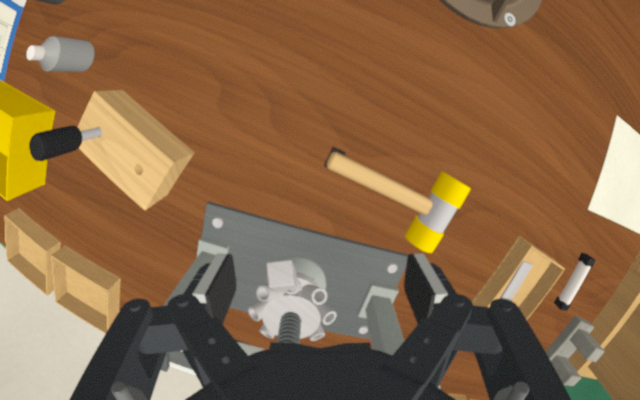

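```bash
python3 -c "
from plant import *
print(hand_in())"
```

```text
the job is handed in; nothing more can be done
None
```

The prop is screwed up firmly against its stop, the turning bar stands in its last socket, and the job is handed in after about 17.5 s of the 72 s allowed.

**What I did:**
- I gripped the bar by its square head, drew it out of the block, and tilted it to about 36° by levering it on the rim of its hole.
- I turned the collar in two swings of about 77° and 61°, moving the bar once to a fresh socket.
- At the stop I pressed with about 27 N on the bar, roughly 3.4 N m. Comparing pictures before and after that press showed the collar no longer moving.
- I eased off, pushed the bar down until it met the socket floor, opened the jaws and backed away.

**Last checks:**
- Read from the camera pictures, the collar stood at about 148.5–149° (about 2.59–2.60 rad), against a stop near 2.60 rad.
- After release, the pictures show the bar standing in its socket, the collar unmoved and the gripper well clear. The mallet, nut driver, oil bottle and roller look where they were.

**Checks that disagreed or were not possible:**
- The side camera differed from the wrist-camera measurements by about 1–2 mm. I worked from the wrist values and confirmed each insertion by the forces and the pictures.
- The prop's head is hidden under the aluminium bar in every view. Its contact is judged from the stop force and the collar angle, not seen directly.

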